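Load the twine stand and lift it by its knob

TASK

Load the spool of pink twine onto the spindle of the twine stand: lower it gently over the knob, without letting it drop, until it sits flat on the wooden base, and let go of it. Then take the stand by the wooden knob at the top of its spindle, lift it straight up until its base is about 15 cm above the table, and finish while still holding it there by the knob, level and still, with the spool seated on it. Keep the stand from tipping at any time, and leave the other spools and everything else on the table where they are.

Things in the scene. Friction and masses are not known exactly. Their poses are not given: they have to be found in the camera images.
- spool_pink_center (a point): full spool of pink twine, a cylinder 62 mm across and 70 mm high wound on an open cardboard tube of 31 mm bore, standing upright on the table; this point is its centre, half-way up (35 mm above its underside), z along the bore. About 150 g. Grip it near its top: on the stand the knob comes out of the bore, 31 mm above the spool's top
- spool_pink: the same pink spool; origin at the centre of its underside
- twine_stand: loose twine stand, about 400 g: wooden disc 140 mm across, 12 mm thick; in its middle a centring boss (26.6 mm across, to 17 mm up, tapering off at 23 mm) and a steel spindle 14 mm thick with a wooden knob on top. Near the rim a wire eyelet on +x (to 40 mm up) and a red cutter on -x (to 25 mm). Origin: centre of its underside, z up the spindle. A spool fully home has its centre 47 mm above this origin
- stand_knob (a point): middle of the stand's dark wooden knob, on the spindle's axis, 97 mm above the underside of the base. The knob is a turned cylinder 24 mm across from 86 to 106 mm above the underside, its domed top ends at 113 mm; a seated spool's top lies at 82 mm. The knob is fixed to the spindle and carries the whole stand
- spool_green_center (a point): full spool of green twine, a cylinder 62 mm across and 70 mm high wound on an open cardboard tube of 31 mm bore, standing upright on the table; this point is its centre, half-way up (35 mm above its underside), z along the bore
- spool_blue_center (a point): full spool of blue twine, a cylinder 62 mm across and 70 mm high wound on an open cardboard tube of 31 mm bore, standing upright on the table; this point is its centre, half-way up (35 mm above its underside), z along the bore
- core_center (a point): bare cardboard core of a used-up spool, a light upright tube 36 mm across and 70 mm high; this point is its centre, half-way up
- textbook: single blue textbook lying flat, 170 x 240 x 16 mm (x, y, z); origin under its centre
- rubber_stamp: rubber stamp standing on its 32 x 64 mm (x, y) foot, dark wooden handle, 74 mm high; origin under its centre
- ink_pad: open ink pad, 70 x 110 x 12 mm (x, y, z), dark steel tin with a violet pad; origin under its centre
- stapler: blue and black stapler, 135 x 34 x 50 mm (x, y, z); origin under its centre
Not all that is in view belongs to the job. Of the things that look like the spool_pink, take the one that is nearest to the robot's base at the start.

How it is judged:
On the way:
1. the pink spool sits fully home on the stand, the stand standing on the table, and the gripper has let go of it (z of spool_pink_center in the frame of twine_stand between 0.042 and 0.052 m and x of spool_pink_center in the frame of twine_stand between -0.006 and 0.006 m and y of spool_pink_center in the frame of twine_stand between -0.006 and 0.006 m and angle between the z axis of spool_pink_center and the z axis of twine_stand, either way round below 0.08 rad and height (world z) of twine_stand below 0.004 m and angle between twine_stand's own z axis and vertical below 0.05 rad and contact force between spool_pink and the fingers below 0.2 N), for 0.3 s.
At the end, for the whole second after the job is handed in: the stand hangs from the gripper by its knob, its base 11 to 19 cm above the table and no more than 20 cm in all from where it stood, level within 0.08 rad and still (under 2 cm/s), with the pink spool seated flat on its base (height (world z) of twine_stand between 0.11 and 0.19 m and distance of twine_stand from where it was at the start of the episode below 0.2 m and angle between twine_stand's own z axis and vertical below 0.08 rad and linear speed of twine_stand below 0.02 m/s and angular speed of twine_stand below 0.15 rad/s and contact force between twine_stand and the fingers above 2 N and distance between the grasp point and stand_knob below 0.035 m and z of spool_pink_center in the frame of twine_stand between 0.042 and 0.052 m and x of spool_pink_center in the frame of twine_stand between -0.006 and 0.006 m and y of spool_pink_center in the frame of twine_stand between -0.006 and 0.006 m and angle between the z axis of spool_pink_center and the z axis of twine_stand, either way round below 0.08 rad); the arm keeps its last pose, push and grip.
It fails at once if the pink spool is dropped: it moves faster than 0.6 m/s over the stand (horizontal distance between spool_pink and twine_stand below 0.02 m and linear speed of spool_pink above 0.6 m/s).
It fails at once if the stand tips by more than 0.26 rad (15 degrees) (angle between twine_stand's own z axis and vertical above 0.26 rad).
It fails at once if another spool or the bare core is moved by more than 2 cm (distance of any of spool_green_center, spool_blue_center, core_center from where it was at the start of the episode above 0.02 m).
It fails at once if the textbook, stamp, ink pad or stapler is moved by more than 2 cm (distance of any of textbook, rubber_stamp, ink_pad, stapler from where it was at the start of the episode above 0.02 m).
It also fails if it takes over 59 s, if anything falls off the work surface, if the arm or the gripper's body presses on something with over 40 N, if the wrist force passes 120 N, or if a joint passes its speed limit or range.

ROBOT

A 7-joint arm with a two-finger parallel gripper is mounted at the origin on the work surface. World frame = base frame: x ahead of the robot, y to its left, z up, the work surface at z = 0. Lengths are in m, angles in rad, forces in N, time in s.
With the tool pointing down it reaches from about 0.4 to 0.875 m from the base axis. Payload 4.4 kg.
Tool frame: the origin (TCP) lies at the very end of the fingers, on their centre line; the grasp point (between the pads) lies 19 mm behind it (bot.hold_point_z is the distance from the TCP to the grasp point, in m); z points along the fingers, y is the direction in which the jaws open and shut (so a half turn about z gives the same grasp; the last joint's range is limited). The gripper opens to 85 mm and grips with 20 to 120 N. Pads are 22 mm wide; open, the fingers measure 114 mm over their backs; the gripper's body (76 mm by 85 mm) begins 54 mm behind the grasp point. The pads swing forward as they close: fully open they stand 13 mm farther back than shut.
Start: joints at [1.201, 0.628, 0.038, 1.517, -0.027, 0.996, -0.02], TCP at [0.194, -0.62, 0.231] pointing down, gripper open.
Joint ranges: [-3.06, 3.06], [-0.37, 2.12], [-1.25, 1.32], [0.18, 2.47], [-1.1, 4.24], [0.23, 1.98], [-2.94, 2.94]. Speed limits (rad/s): [2.57, 2.57, 3.14, 3.14, 3.14, 3.14, 3.14].

INTERFACE

Orientations are given as a unit quaternion [x, y, z, w].
In Python, from bench import sensors, optics, bot, nets gives the robot as it stands.
- The arm moves only by the shell command python3 -m crank 'ROWS' [FORCE]. ROWS is JSON, a list of rows, each an object with "twist": the turn, a rotation vector about the tool's x, y, z in rad, a list of three; "travel": the shift along the tool's x, y, z in m, a list of three; "grip": the opening in per cent of the stroke, from 0 (shut) to 100 (fully open). In form: [{"twist": [rx, ry, rz], "travel": [tx, ty, tz], "grip": grip}, ...]. A call has 1 to 10 rows; each row is the pose to reach, as a shift and turn from the pose commanded when the call began, along the tool's axes at that moment; what a row does not reach only later rows make up. A row lasts 1/12 s, in which the tool goes at most 41.7 mm and 7.16 degrees, less where a joint would pass 70% of its speed; a pose out of reach is approached as far as the arm can. A call with a gripper value outside its range is refused whole. The fingers move at their own pace and stop on an object; FORCE is the grip in N (left out, the last holds). Time passes only in rows, so rows that repeat a pose let the fingers close. It gives the time, the measured TCP pose, the force and the opening at its end, in the units of the state.
- sensors.get_obs(): the state, without advancing time (a new reading comes with each control period).
- optics.read_camera(name): name is "scene" or "top" or "wrist"; returns the picture (420x560x3 uint8, red, green, blue); there is no depth.
- optics.get_calibration(name): a dict with "fx", "fy", "cx", "cy" (pixels), "R" (3x3) and "t" (3): a world point X has camera coordinates R X + t. Camera axes: x right, y down, z forward; pixel columns grow to the right and rows downward; lengths in m; the calibration is good to about 2 mm. A picture is of the moment at which its call begins: read the wrist's pose just before it. get_calibration takes no time and is no camera call; for the wrist camera it gives the pose at the moment of the call.
- bot.hand_in(): hands the job in, once; it reports no verdict.
Trained networks look in the newest picture that a camera, given by its name, has taken for a name from the list of things; names that differ only in an ending like _2 or _b are one class to them, and where a whole thing is asked for, a point or a joint stands for the part that bears it (a point fixed in the world has none). Each returns a list of dicts, best first, with "score" (0 to 1); they miss things now and then, are a little off and sometimes report something else, mostly with a low value. They report only what shows in the picture. A call takes as long as a camera call. They do not tell look-alikes from the thing itself.
- nets.find_in(camera, name): "rect" ([centre column, centre row, width, height] in pixels, round what is visible of it).
- nets.masks_of(camera, name): "mask" (420x560 bool, what is visible of it) and "rect" ([centre column, centre row, width, height] in pixels, round what is visible of it).
- nets.place_of(camera, name): "point" ([column, row] in pixels: a listed point, or the origin of a listed thing).
The state is a dict: "t": time; "joint_pos": joint angles; "joint_vel": joint speeds; "joint_torque": joint torques, N m; "position": TCP position; "eef_rot": TCP orientation; "force": force on the tool from outside, world axes, zero at the start; "moment": the same for the moment, N m; "gripper_width": finger opening in m.
Only numpy, scipy, OpenCV 4.12 (cv2) and the standard library are available. Lean on these libraries where they do the work, as an engineer would, in place of code of your own. Each camera call takes 0.05 s, during which the arm holds its last target.

## Working session

There is one attempt and no reset: what is moved stays moved. The work goes in short steps, Python scripts to look and compute and a shell command to move; the robot and the scene stay as the last step left them, time stands still between calls to the robot, and variables do not carry over. Pictures are saved under pics/ and viewed, and the job is handed in when it is done.

```bash
mkdir -p pics; ls; python3 - <<'E'
from bench import sensors, optics, bot, nets
import cv2
print(sensors.get_obs()); print(bot.hold_point_z)
for c in ["scene","top","wrist"]:
    im=optics.read_camera(c); cv2.imwrite(f"pics/{c}0.png",im[:,:,::-1]); k=optics.get_calibration(c); print(c,k)
E
```

```text
pics
{'t': 0.0, 'joint_pos': array([ 1.20120104,  0.62935593,  0.03843431,  1.51835212, -0.02701717,
        0.99628889, -0.02003976]), 'joint_vel': array([ 0.00051928, -0.00080683,  0.00108164, -0.00078507,  0.0006199 ,
       -0.00164634, -0.00021977]), 'joint_torque': array([ 5.61318375e-04, -5.63400435e+01,  1.22686721e+00, -1.93443203e+01,
        1.11669450e-02,  1.05913274e-02,  7.24664403e-06]), 'position': array([ 0.19429676, -0.61963727,  0.23038767]), 'eef_rot': array([ 9.88488498e-01,  1.51293090e-01, -1.45809778e-04, -9.32017384e-04]), 'force': array([ 0.25069292, -0.46333841, -0.35493299]), 'moment': array([ 0.05015691,  0.02058071, -0.00809644]), 'gripper_width': 0.08545994770142962}
0.0187
scene {'fx': 479.95259444061463, 'fy': 479.95259444061463, 'cx': 284.3829307991839, 'cy': 209.442636893794, 'R': array([[ 0.87164633,  0.48979444,  0.01827793],
       [ 0.39186231, -0.67399501, -0.6262385 ],
       [-0.2944089 ,  0.55302092, -0.77941725]]), 't': array([-0.52636267, -0.17086726,  1.44935909])}
top {'fx': 392.12327588421107, 'fy': 392.12327588421107, 'cx': 283.21231632153246, 'cy': 218.89114584910914, 'R': array([[-0.02213508, -0.99973389,  0.00649567],
       [-0.99861154,  0.02179864, -0.04795641],
       [ 0.04780205, -0.00754817, -0.99882831]]), 't': array([0.04134533, 0.57324231, 1.14847585])}
wrist {'fx': 334.85162894276067, 'fy': 334.85162894276067, 'cx': 281.0558346159582, 'cy': 207.54683861016, 'R': array([[ 0.2998051 , -0.95399852, -0.00193066],
       [-0.91631258, -0.28852388,  0.27771429],
       [-0.26549606, -0.08149107, -0.96066178]]), 't': array([-0.64933579, -0.03801831,  0.379558  ])}
```

View pics/scene0.png

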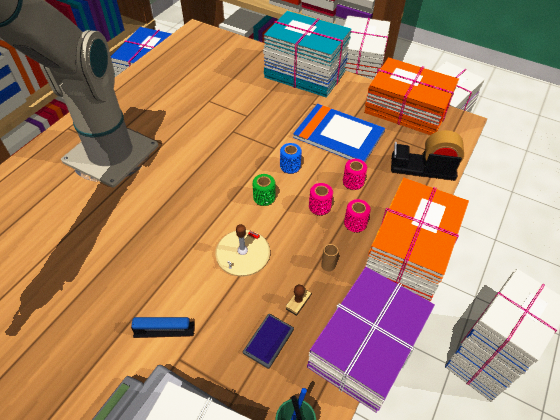

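View pics/top0.png

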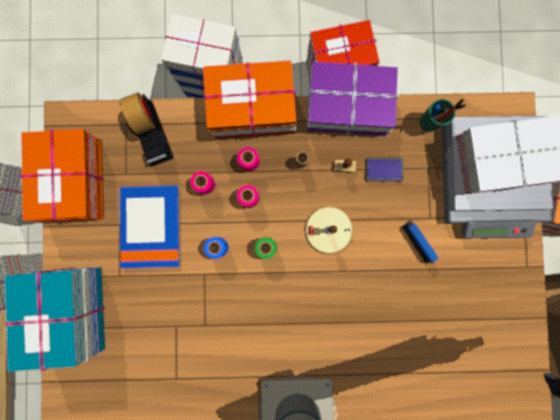

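View pics/wrist0.png

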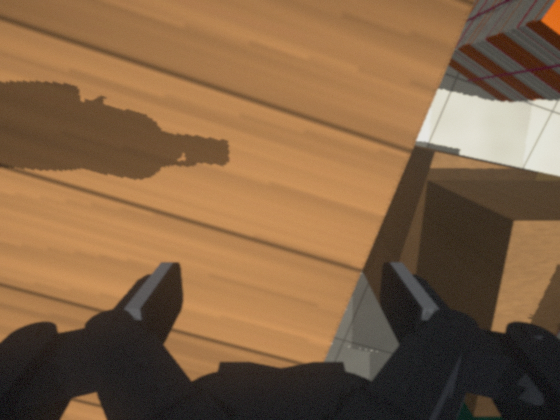

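Three pink spools appear: top view (202,183), (247,158), (247,196), and scene (355,174), (357,215), (321,198). The stand is at top (329,230), scene (242,250). Next I'll compute their positions and distances to the base.

```bash
cat > h.py <<'E'
from bench import sensors, optics, bot, nets
import numpy as np, cv2
from scipy.spatial.transform import Rotation as Rot
from scipy.optimize import least_squares
def ray(c,px,k=None):
    k=k or optics.get_calibration(c)
    d=np.array([(px[0]-k['cx'])/k['fx'],(px[1]-k['cy'])/k['fy'],1]); R=k['R']
    return -R.T@k['t'], R.T@d
def onz(c,px,z,k=None):
    o,d=ray(c,px,k); return o+d*(z-o[2])/d[2]
def proj(k,X):
    p=k['R']@np.asarray(X)+k['t']; return np.array([k['fx']*p[0]/p[2]+k['cx'],k['fy']*p[1]/p[2]+k['cy']])
E
python3 - <<'E'
from h import *
np.set_printoptions(precision=4,suppress=True)
Z=dict(spool_pink_center=.035,spool_green_center=.035,spool_blue_center=.035,core_center=.035,stand_knob=.097,twine_stand=0,textbook=0,rubber_stamp=0,ink_pad=0,stapler=0)
for c in ["top","scene"]:
    im=optics.read_camera(c)
    for n,z in Z.items():
        for d in nets.place_of(c,n)[:4]:
            print(c,n,round(d['score'],2),np.round(d['point'],1),onz(c,d['point'],z), round(float(np.hypot(*onz(c,d['point'],z)[:2])),3))
im=optics.read_camera("top")
cv2.imwrite("pics/topcrop.png",cv2.resize(im[130:280,170:450,::-1],None,fx=2.8,fy=2.8,interpolation=2))
E
```

```text
top spool_pink_center 0.95 [202.7 181.2] [0.6882 0.2614 0.035 ] 0.736
top spool_pink_center 0.93 [244.8 202.2] [0.6241 0.1397 0.035 ] 0.64
top spool_pink_center 0.57 [245.7 157.4] [0.7557 0.1348 0.035 ] 0.768
top spool_green_center 0.75 [267.1 249.3] [0.4858 0.0775 0.035 ] 0.492
top spool_blue_center 0.92 [216.2 249.8] [0.4877 0.2248 0.035 ] 0.537
top core_center 0.61 [298.3 160.9] [ 0.7421 -0.0191  0.035 ] 0.742
top core_center 0.35 [383.  168.5] [ 0.7145 -0.2669  0.035 ] 0.763
top stand_knob 0.88 [332.6 227.5] [ 0.5434 -0.1059  0.097 ] 0.554
top twine_stand 0.57 [326.2 231. ] [ 0.5355 -0.0993  0.    ] 0.545
top textbook 0.65 [148.3 228. ] [0.5562 0.4323 0.    ] 0.704
top rubber_stamp 0.55 [347.9 165.5] [ 0.7319 -0.1703  0.    ] 0.751
top ink_pad 0.93 [381.4 169.3] [ 0.7182 -0.2713  0.    ] 0.768
top ink_pad 0.2 [325.9 233. ] [ 0.5296 -0.0983  0.    ] 0.539
top stapler 0.75 [419.1 242.1] [ 0.4962 -0.3769  0.    ] 0.623
scene spool_pink_center 0.95 [321.7 199.2] [0.646  0.1308 0.035 ] 0.659
scene spool_pink_center 0.87 [357.9 214.2] [0.7524 0.1327 0.035 ] 0.764
scene spool_pink_cente
[... 231 characters left out ...]
.9 158.8] [0.4944 0.2203 0.035 ] 0.541
scene core_center 0.81 [327.7 256.6] [ 0.7419 -0.0279  0.035 ] 0.742
scene core_center 0.23 [318.4 196. ] [0.633  0.1365 0.035 ] 0.648
scene stand_knob 0.72 [318.1 198.8] [0.6565 0.0783 0.097 ] 0.661
scene stand_knob 0.57 [239.7 230.4] [ 0.5378 -0.1059  0.097 ] 0.548
scene twine_stand 0.62 [243.4 252.5] [ 0.541  -0.1031  0.    ] 0.551
scene textbook 0.77 [338.9 134.5] [0.5627 0.4256 0.    ] 0.705
scene rubber_stamp 0.69 [297.8 304.3] [ 0.7322 -0.1631  0.    ] 0.75
scene ink_pad 0.82 [266.4 344.6] [ 0.7186 -0.2867  0.    ] 0.774
scene ink_pad 0.67 [165.6 329.3] [ 0.4999 -0.3696  0.    ] 0.622
scene stapler 0.9 [162.6 329.7] [ 0.4946 -0.3738  0.    ] 0.62
```

View pics/topcrop.png

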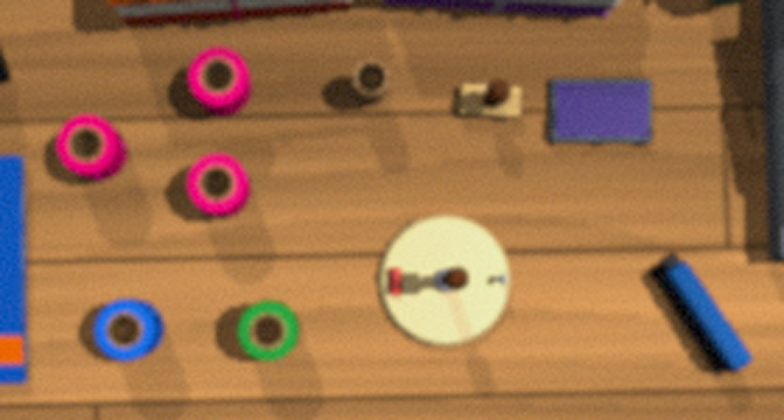

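The nearest pink spool is the one at top (247,196) / scene (321,198). It's 0.64–0.66 m from the base, against 0.73 and 0.77 for the others. The enlarged crop, where it's at (217,184), confirms it. Moving over it.

```bash
python3 -m crank '[{"twist":[0,0,-0.1],"travel":[0.02,-0.02,-0.025],"grip":100},{"twist":[0,0,-0.2],"travel":[0.05,-0.046,-0.05],"grip":100},{"twist":[0,0,-0.3],"travel":[0.08,-0.074,-0.05],"grip":100},{"twist":[0,0,-0.4],"travel":[0.11,-0.101,-0.05],"grip":100},{"twist":[0,0,-0.5],"travel":[0.14,-0.129,-0.05],"grip":100},{"twist":[0,0,-0.6],"travel":[0.17,-0.156,-0.05],"grip":100},{"twist":[0,0,-0.7],"travel":[0.2,-0.184,-0.05],"grip":100},{"twist":[0,0,-0.8],"travel":[0.23,-0.212,-0.05],"grip":100},{"twist":[0,0,-0.9],"travel":[0.26,-0.239,-0.05],"grip":100},{"twist":[0,0,-0.9],"travel":[0.28,-0.258,-0.05],"grip":100}]' 30
cat >> h.py <<'E'
def plan(xyz,yaw_y=0.0):
    """tool move to TCP xyz, pointing down, tool y at world angle yaw_y"""
    o=sensors.get_obs(); R0=Rot.from_quat(o['eef_rot'])
    y=np.array([np.cos(yaw_y),np.sin(yaw_y),0]); z=np.array([0,0,-1.]); x=np.cross(y,z)
    R1=Rot.from_matrix(np.c_[x,y,z])
    print('t',round(o['t'],2),'pos',np.round(o['position'],4),'rpytool',np.round(R0.as_matrix()[:,1],3),'w',round(o['gripper_width'],4),'F',np.round(o['force'],2))
    print('travel',np.round(R0.inv().apply(np.array(xyz)-o['position']),4),'twist',np.round((R0.inv()*R1).as_rotvec(),4))
E
python3 -c "
from h import *
plan([.633,.135,.26])"
```

```text
t: 2.13
position: [0.3865, -0.2865, 0.2818]
eef_rot: [0.822, 0.569, 0.001, 0.0]
force: [-0.1, -0.2, -0.3]
gripper_width: 0.0853
t 2.13 pos [ 0.3865 -0.2865  0.2818] rpytool [ 0.936 -0.351  0.001] w 0.0853 F [-0.1  -0.19 -0.33]
travel [0.4812 0.0827 0.0226] twist [ 0.0015 -0.0012 -0.3591]
```

```bash
python3 -m crank '[{"twist":[0,0,-0.04],"travel":[0.03,0.005,0],"grip":100},{"twist":[0,0,-0.08],"travel":[0.065,0.01,0],"grip":100},{"twist":[0,0,-0.12],"travel":[0.105,0.018,0],"grip":100},{"twist":[0,0,-0.16],"travel":[0.145,0.025,0],"grip":100},{"twist":[0,0,-0.2],"travel":[0.185,0.032,0],"grip":100},{"twist":[0,0,-0.24],"travel":[0.225,0.038,0],"grip":100},{"twist":[0,0,-0.28],"travel":[0.265,0.045,0],"grip":100},{"twist":[0,0,-0.32],"travel":[0.305,0.052,0],"grip":100},{"twist":[0,0,-0.36],"travel":[0.34,0.058,0],"grip":100},{"twist":[0,0,-0.36],"travel":[0.36,0.062,0],"grip":100}]'
python3 -m crank '[{"twist":[0,0,0],"travel":[0.03,0,0.005],"grip":100},{"twist":[0,0,0],"travel":[0.06,0,0.01],"grip":100},{"twist":[0,0,0],"travel":[0.09,-0.01,0.02],"grip":100},{"twist":[0,0,0],"travel":[0.09,-0.01,0.02],"grip":100},{"twist":[0,0,0],"travel":[0.09,-0.01,0.02],"grip":100}]'
python3 - <<'E'
from h import *
plan([.633,.135,.26])
k=optics.get_calibration('wrist')
im=optics.read_camera("wrist"); cv2.imwrite("pics/w1.png",im[:,:,::-1])
print(onz('wrist',(280,207),.07,k))
for d in nets.place_of('wrist','spool_pink_center')[:3]: print(d['score'],d['point'],onz('wrist',d['point'],.035,k))
for d in nets.masks_of('wrist','spool_pink')[:3]: print(d['score'],d['rect'])
E
```

```text
t: 2.97
position: [0.5731, 0.0287, 0.2816]
eef_rot: [0.707, 0.707, 0.002, -0.0]
force: [0.2, 0.8, 0.3]
gripper_width: 0.0853
t: 3.38
position: [0.5611, 0.1159, 0.2609]
eef_rot: [0.708, 0.706, -0.0, -0.001]
force: [0.4, -0.4, 0.5]
gripper_width: 0.0853
t 3.38 pos [0.5611 0.1159 0.2609] rpytool [ 1.    -0.002 -0.001] w 0.0853 F [ 0.4  -0.38  0.5 ]
travel [0.0193 0.0718 0.0009] twist [-0.0013 -0.0004 -0.0024]
[0.55866135 0.08999836 0.07      ]
0.72 [407.2, 30.9] [0.68558702 0.2622295  0.035     ]
0.67 [453.1, 168.4] [0.75056305 0.12430929 0.035     ]
0.57 [351.3, 166.2] [0.63756476 0.12691546 0.035     ]
0.88 [356.8, 168.3, 65.6, 64.0]
0.76 [408.2, 35.0, 87.7, 67.9]
0.61 [456.4, 166.7, 83.2, 63.0]
```

View pics/w1.png

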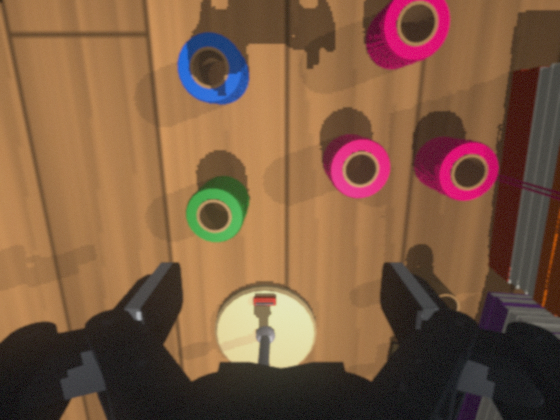

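The target spool's bore is at (361,168) and the stand disc is at (265,330). I'll move over the spool and fit its silhouette with a cylinder model.

```bash
python3 -m crank '[{"twist":[0,0,0],"travel":[0,0.03,0.02],"grip":100},{"twist":[0,0,0],"travel":[0,0.06,0.04],"grip":100},{"twist":[0,0,0],"travel":[0,0.075,0.05],"grip":100},{"twist":[0,0,0],"travel":[0,0.075,0.05],"grip":100},{"twist":[0,0,0],"travel":[0,0.075,0.05],"grip":100}]'
cat >> h.py <<'E'
def cylmask(k,xy,r,z0,z1,shape=(420,560)):
    a=np.linspace(0,2*np.pi,60,endpoint=False)
    P=[proj(k,[xy[0]+r*np.cos(t),xy[1]+r*np.sin(t),z]) for t in a for z in (z0,z1)]
    m=np.zeros(shape,np.uint8); h=cv2.convexHull(np.array(P,np.float32))
    cv2.fillConvexPoly(m,np.round(h*16).astype(np.int32),1,shift=4); return m
def fitcyl(k,mask,xy0,r,z0,z1,valid=None):
    from scipy.optimize import minimize
    v=np.ones_like(mask,float) if valid is None else valid
    f=lambda p:(np.abs(cylmask(k,p,r,z0,z1).astype(float)-mask)*v).sum()
    res=minimize(f,xy0,method='Nelder-Mead',options=dict(initial_simplex=[xy0,[xy0[0]+.01,xy0[1]],[xy0[0],xy0[1]+.01]],xatol=1e-4))
    return res.x,res.fun,mask.sum()
def pinkmask(im,near):
    h=cv2.cvtColor(im,cv2.COLOR_RGB2HSV)
    m=((h[...,0]>155)&(h[...,0]<178)&(h[...,1]>120)&(h[...,2]>60)).astype(np.uint8)
    m=cv2.morphologyEx(m,cv2.MORPH_OPEN,np.ones((3,3),np.uint8))
    n,l,s,c=cv2.connectedComponentsWithStats(m)
    i=min([i for i in range(1,n) if s[i,4]>150],key=lambda i:np.hypot(*(c[i]-near)))
    m=(l==i).astype(np.uint8)
    cs,_=cv2.findContours(m,cv2.RETR_EXTERNAL,cv2.CHAIN_APPROX_NONE)
    o=np.zeros_like(m); cv2.drawContours(o,cs,-1,1,-1); return o
E
python3 - <<'E'
from h import *
plan([.633,.135,.26])
k=optics.get_calibration('wrist')
im=optics.read_camera("wrist"); 
m=pinkmask(im,proj(k,[.636,.13,.035])); r=fitcyl(k,m,np.array([.636,.13]),.031,0,.07); print('wrist',r)
v=im.copy(); c,_=cv2.findContours(cylmask(k,r[0],.031,0,.07),0,2); cv2.drawContours(v,c,-1,(0,255,0),1)
cv2.imwrite("pics/w2.png",v[:,:,::-1])
for c in ["scene"]:
    k=optics.get_calibration(c);im=optics.read_camera(c)
    m=pinkmask(im,proj(k,[.636,.13,.035])); print(c,fitcyl(k,m,np.array([.636,.13]),.031,0,.07))
    cv2.imwrite("pics/s2.png",im[:,:,::-1])
E
```

```text
t: 3.95
position: [0.6372, 0.1112, 0.2105]
eef_rot: [0.711, 0.704, -0.001, -0.0]
force: [-0.5, 0.3, 0.7]
gripper_width: 0.0854
t 3.95 pos [0.6372 0.1112 0.2105] rpytool [ 1.    -0.01  -0.002] w 0.0854 F [-0.46  0.34  0.67]
travel [ 0.0237 -0.0045 -0.0495] twist [-0.0017  0.0007 -0.0099]
wrist (array([0.63963304, 0.13008713]), np.float64(278.0), np.uint64(4090))
scene (array([0.64247079, 0.13131195]), np.float64(79.0), np.uint64(656))
```

View pics/w2.png

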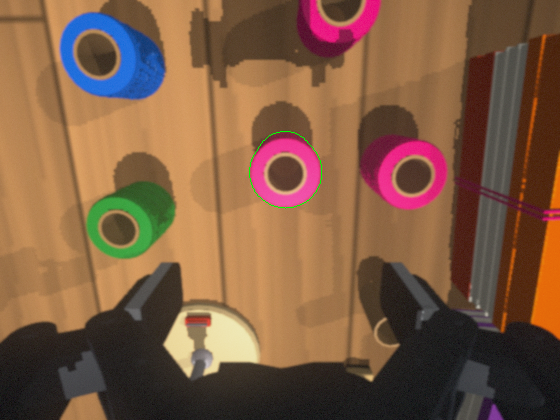

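```bash
python3 -c "
from h import *
plan([.640,.130,.040])"
python3 -m crank '[{"twist":[0,0,-0.01],"travel":[0.01,0.002,0.03],"grip":100},{"twist":[0,0,-0.01],"travel":[0.019,0.003,0.06],"grip":100},{"twist":[0,0,-0.01],"travel":[0.019,0.003,0.08],"grip":100},{"twist":[0,0,-0.01],"travel":[0.019,0.003,0.1],"grip":100},{"twist":[0,0,-0.01],"travel":[0.019,0.003,0.1],"grip":100}]'
python3 - <<'E'
from h import *
k=optics.get_calibration('wrist')
im=optics.read_camera("wrist")
m=pinkmask(im,proj(k,[.64,.13,.035])); r=fitcyl(k,m,np.array([.64,.13]),.031,0,.07); print('wrist',r)
v=im.copy(); c,_=cv2.findContours(cylmask(k,r[0],.031,0,.07),0,2); cv2.drawContours(v,c,-1,(0,255,0),1)
cv2.imwrite("pics/w3.png",v[:,:,::-1])
plan([*r[0],.040])
E
```

```text
t 4.05 pos [0.6367 0.1124 0.2121] rpytool [ 1.    -0.008  0.   ] w 0.0852 F [-0.1   1.11  0.81]
travel [0.0176 0.0031 0.1721] twist [ 0.0003 -0.     -0.0079]
t: 4.47
position: [0.6372, 0.1312, 0.1088]
eef_rot: [0.706, 0.708, -0.003, -0.001]
force: [-0.8, -1.0, -0.1]
gripper_width: 0.0855
wrist (array([0.63938491, 0.13123163]), np.float64(701.0), np.uint64(9212))
t 4.52 pos [0.6386 0.1315 0.1108] rpytool [ 1.     0.003 -0.003] w 0.0852 F [0.39 0.19 0.32]
travel [-0.0002  0.001   0.0708] twist [-0.003   0.001   0.0033]
```

View pics/w3.png

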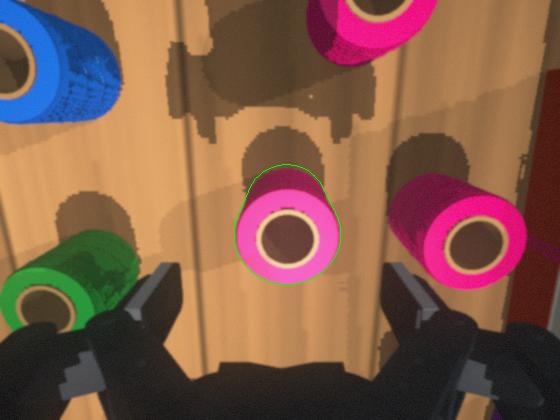

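The outline fits at (288,225) and the tool is centred within about 1 mm. Descend, then close gently.

```bash
python3 -m crank '[{"twist":[0,0,0],"travel":[0,0.001,0.025],"grip":100},{"twist":[0,0,0],"travel":[0,0.001,0.05],"grip":100},{"twist":[0,0,0],"travel":[0,0.001,0.07],"grip":100},{"twist":[0,0,0],"travel":[0,0.001,0.07],"grip":100},{"twist":[0,0,0],"travel":[0,0.001,0.07],"grip":85},{"twist":[0,0,0],"travel":[0,0.001,0.07],"grip":75},{"twist":[0,0,0],"travel":[0,0.001,0.07],"grip":68},{"twist":[0,0,0],"travel":[0,0.001,0.07],"grip":60},{"twist":[0,0,0],"travel":[0,0.001,0.07],"grip":60},{"twist":[0,0,0],"travel":[0,0.001,0.07],"grip":60}]' 30
python3 -m crank '[{"twist":[0,0,0],"travel":[0,0,0],"grip":50},{"twist":[0,0,0],"travel":[0,0,0],"grip":50},{"twist":[0,0,0],"travel":[0,0,-0.01],"grip":50},{"twist":[0,0,0],"travel":[0,0,-0.02],"grip":50},{"twist":[0,0,0],"travel":[0,0,-0.02],"grip":50}]'
python3 - <<'E'
from h import *
im=optics.read_camera("wrist");cv2.imwrite("pics/w4.png",im[:,:,::-1])
im=optics.read_camera("scene");cv2.imwrite("pics/s4.png",im[:,:,::-1])
plan([0.54,-.104,.2])
E
```

```text
t: 5.35
position: [0.6428, 0.1326, 0.0444]
eef_rot: [0.706, 0.708, 0.002, 0.001]
force: [-2.3, -0.5, 6.6]
gripper_width: 0.0596
t: 5.77
position: [0.6434, 0.1326, 0.0646]
eef_rot: [0.706, 0.708, 0.002, 0.001]
force: [0.3, 0.3, -1.3]
gripper_width: 0.0603
t 5.87 pos [0.6421 0.1321 0.0626] rpytool [1.    0.003 0.002] w 0.0603 F [-1.26  0.05 -1.74]
travel [-0.2358 -0.1024 -0.1378] twist [ 0.0021 -0.0005  0.0028]
```

View pics/w4.png

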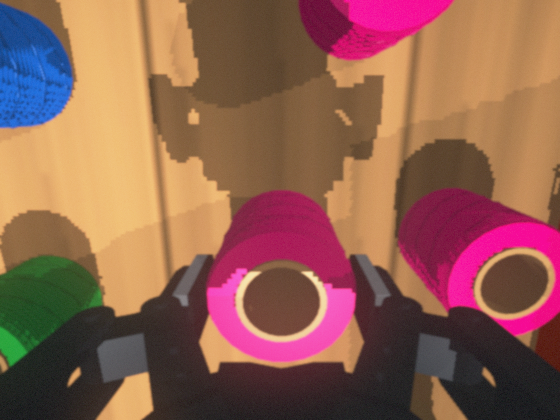

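View pics/s4.png

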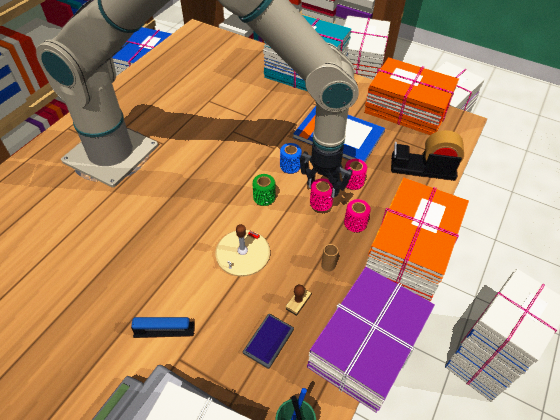

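Held, spool now about 2 cm up with the bore at (282,302) in the wrist view. Lift, then move past the stand so the wrist camera sees it.

```bash
python3 -m crank '[{"twist":[0,0,0],"travel":[0,0,-0.02],"grip":50},{"twist":[0,0,0],"travel":[0,0,-0.05],"grip":50},{"twist":[0,0,0],"travel":[0,0,-0.08],"grip":50},{"twist":[0,0,0],"travel":[0,0,-0.11],"grip":50},{"twist":[0,0,0],"travel":[0,0,-0.14],"grip":50},{"twist":[0,0,0],"travel":[0,0,-0.165],"grip":50},{"twist":[0,0,0],"travel":[0,0,-0.18],"grip":50},{"twist":[0,0,0],"travel":[-0.015,-0.005,-0.18],"grip":50},{"twist":[0,0,0],"travel":[-0.04,-0.013,-0.18],"grip":50},{"twist":[0,0,0],"travel":[-0.065,-0.021,-0.18],"grip":50}]'
python3 -m crank '[{"twist":[0,0,0],"travel":[-0.03,-0.01,0],"grip":50},{"twist":[0,0,0],"travel":[-0.06,-0.02,0],"grip":50},{"twist":[0,0,0],"travel":[-0.09,-0.03,0],"grip":50},{"twist":[0,0,0],"travel":[-0.12,-0.04,0],"grip":50},{"twist":[0,0,0],"travel":[-0.15,-0.05,0],"grip":50},{"twist":[0,0,0],"travel":[-0.18,-0.06,0],"grip":50},{"twist":[0,0,0],"travel":[-0.21,-0.07,0],"grip":50},{"twist":[0,0,0],"travel":[-0.235,-0.078,0],"grip":50},{"twist":[0,0,0],"travel":[-0.245,-0.08,0],"grip":50},{"twist":[0,0,0],"travel":[-0.245,-0.08,0],"grip":50}]'
python3 - <<'E'
from h import *
plan([0.54,-.104,.24])
k=optics.get_calibration('wrist')
im=optics.read_camera("wrist");cv2.imwrite("pics/w5.png",im[:,:,::-1])
np.savez('w5.npz',im=im,R=k['R'],t=k['t'])
E
```

```text
t: 6.7
position: [0.6189, 0.0656, 0.2398]
eef_rot: [0.705, 0.709, -0.001, -0.0]
force: [0.5, 0.0, -1.3]
gripper_width: 0.0604
t: 7.53
position: [0.5383, -0.1831, 0.2397]
eef_rot: [0.708, 0.706, -0.002, -0.001]
force: [-0.3, -0.1, -2.2]
gripper_width: 0.0602
t 7.53 pos [ 0.5383 -0.1831  0.2397] rpytool [ 1.    -0.004 -0.004] w 0.0602 F [-0.34 -0.08 -2.24]
travel [ 0.0791  0.0014 -0.0005] twist [-0.0038  0.0017 -0.0039]
```

View pics/w5.png

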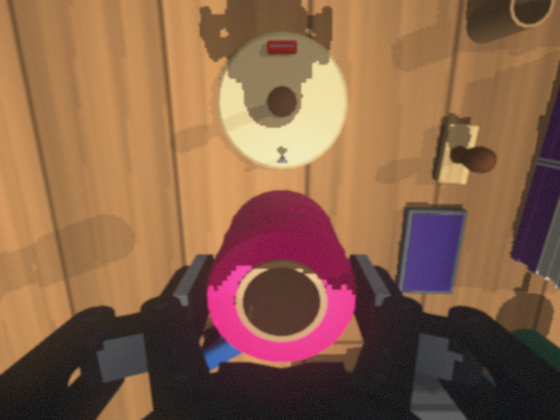

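The stand disc is centred at (283,100), the knob at (283,101), and the held spool's bore at (282,302). Fit both.

```bash
cat > fit.py <<'E'
from h import *
def standmask(im,near):
    h=cv2.cvtColor(im,cv2.COLOR_RGB2HSV)
    m=((h[...,0]>20)&(h[...,0]<40)&(h[...,1]<125)&(h[...,2]>60)).astype(np.uint8)
    m=cv2.morphologyEx(m,cv2.MORPH_OPEN,np.ones((3,3),np.uint8))
    n,l,s,c=cv2.connectedComponentsWithStats(m)
    i=min([i for i in range(1,n) if s[i,4]>1000],key=lambda i:np.hypot(*(c[i]-near)))
    m=(l==i).astype(np.uint8)
    cs,_=cv2.findContours(m,cv2.RETR_EXTERNAL,cv2.CHAIN_APPROX_NONE)
    o=np.zeros_like(m); cv2.drawContours(o,[cv2.convexHull(np.vstack(cs))],-1,1,-1); return o
def calib_from(d):
    k=optics.get_calibration('wrist'); k=dict(k); k['R']=d['R'];k['t']=d['t']; return k
E
python3 - <<'E'
from fit import *
d=np.load('w5.npz'); im=d['im']; k=calib_from(d)
o=sensors.get_obs(); tcp=o['position']
print('cam C', -k['R'].T@k['t'], tcp)
m=standmask(im,(283,100)); r=fitcyl(k,m,np.array([.54,-.104]),.07,0,.012); print('stand',r)
v=im.copy(); c,_=cv2.findContours(cylmask(k,r[0],.07,0,.012),0,2); cv2.drawContours(v,c,-1,(0,0,255),1)
# knob: mask dark brown near
h=cv2.cvtColor(im,cv2.COLOR_RGB2HSV)
g=((im.sum(2)<230)).astype(np.uint8); 
n,l,s,cc=cv2.connectedComponentsWithStats(g[85:118,265:302]); print(s[:4],cc[:4]+[265,85])
i=1+np.argmax(s[1:,4]); km=np.zeros((420,560),np.uint8); km[85:118,265:302]=(l==i)
print('knob',fitcyl(k,km,np.array([.54,-.104]),.012,.086,.110))
# spool in hand
zb=tcp[2]-.043
pm=pinkmask(im,(282,280)); valid=np.zeros((420,560)); valid[180:375,200:365]=1
for zz in (zb-.003,zb,zb+.003):
    rr=fitcyl(k,pm,tcp[:2]+[0,0],.031,zz,zz+.07,valid); print('spool',zz,rr, rr[0]-tcp[:2])
c,_=cv2.findContours(cylmask(k,rr[0],.031,zb,zb+.07),0,2); cv2.drawContours(v,c,-1,(0,255,0),1)
print('bore',onz('wrist',(282,302),zb+.07,k)-tcp)
cv2.imwrite("pics/w5f.png",v[:,:,::-1])
cv2.imwrite("pics/w5m.png",cv2.hconcat([m*255,pm*255]))
E
```

```text
cam C [ 0.53825277 -0.11307083  0.38286428] [ 0.53959361 -0.17993625  0.24004059]
stand (array([ 0.53864571, -0.11721912]), np.float64(3727.0), np.uint64(10616))
[[  0   0  37  33 564]
 [  2   2  29  30 657]] [[285.18439716 100.72340426]
 [281.12480974 101.23744292]]
knob (array([ 0.53784347, -0.10633119]), np.float64(170.0), np.uint64(657))
spool 0.194040594407615 (array([ 0.53784097, -0.18534903]), np.float64(1190.0), np.uint64(19680)) [-0.00175265 -0.00541278]
spool 0.197040594407615 (array([ 0.53661055, -0.18317326]), np.float64(2081.0), np.uint64(19680)) [-0.00298306 -0.00323701]
spool 0.200040594407615 (array([ 0.53521833, -0.18095008]), np.float64(2919.0), np.uint64(19680)) [-0.00437528 -0.00101383]
bore [-0.00173058 -0.00527813  0.027     ]
```

View pics/w5f.png

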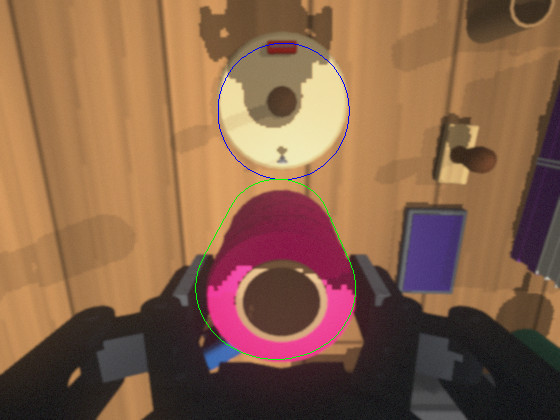

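Both masks leaked: one on the shadow, one on the finger-covered sides. I'll refine with rim-edge fits, using the disc's rim circle and the bore's inner circle.

```bash
cat >> fit.py <<'E'
def rimfit(k,chan,xy0,r,z,span=12,sign=None,freez=False,arc=None,iters=4):
    """fit circle (r,z) to strongest radial edges. sign +1: brighter outside. returns params, rms px, pts"""
    a=np.linspace(0,2*np.pi,72,endpoint=False)
    if arc is not None: a=a[arc(a)]
    ch=cv2.GaussianBlur(chan.astype(np.float32),(0,0),1.0)
    p=np.array([*xy0,z] if freez else [*xy0],float)
    def pts(p,rr=r):
        zz=p[2] if freez else z
        return np.array([proj(k,[p[0]+rr*np.cos(t),p[1]+rr*np.sin(t),zz]) for t in a])
    for it in range(iters):
        P=pts(p); Q=pts(p,r*1.05); N=Q-P; N/=np.linalg.norm(N,axis=1)[:,None]
        s=np.arange(-span,span+.01,.25)
        X=P[:,None]+N[:,None]*s[None,:,None]
        V=cv2.remap(ch,X[...,0].astype(np.float32),X[...,1].astype(np.float32),1)
        G=np.gradient(V,axis=1)/.25; G=np.abs(G) if sign is None else sign*G
        j=G.argmax(1); w=G[np.arange(len(a)),j]; e=X[np.arange(len(a)),j]
        ok=w>np.median(w)*.4
        f=lambda q:(((pts(q)-e)*N).sum(1))[ok]
        sol=least_squares(f,p,loss='soft_l1',f_scale=.7,x_scale=.01); p=sol.x; span=max(4,span*.6)
    return p,np.median(np.abs(f(p))),e[ok]
E
python3 - <<'E'
from fit import *
d=np.load('w5.npz'); im=d['im']; k=calib_from(d)
h=cv2.cvtColor(im,cv2.COLOR_RGB2HSV); sat=h[...,1]
v=im.copy()
for z in (.012,):
    p,e,pt=rimfit(k,sat,[.538,-.106],.07,z,10,+1); print('disc',p,e,len(pt))
for q in pt: cv2.circle(v,tuple(np.int32(np.round(q))),1,(0,0,255),-1)
g=im.sum(2)/3
p,e,pt=rimfit(k,g,[.538,-.185],.0155,.265,8,+1); print('bore fixedz',p,e,len(pt))
p,e,pt=rimfit(k,g,[.538,-.185],.0155,.265,8,+1,True); print('bore freez',p,e,len(pt))
for q in pt: cv2.circle(v,tuple(np.int32(np.round(q))),1,(0,255,0),-1)
cv2.imwrite("pics/w5g.png",v[:,:,::-1])
print(sensors.get_obs()['position'])
E
```

```text
disc [ 0.53733048 -0.10617441] 0.9622747415612464 72
bore fixedz [ 0.53741582 -0.18677747] 0.30369845770320675 65
bore freez [ 0.53743751 -0.18735919  0.26409229] 0.24356441768083392 65
[ 0.53959361 -0.17993625  0.24004059]
```

View pics/w5g.png

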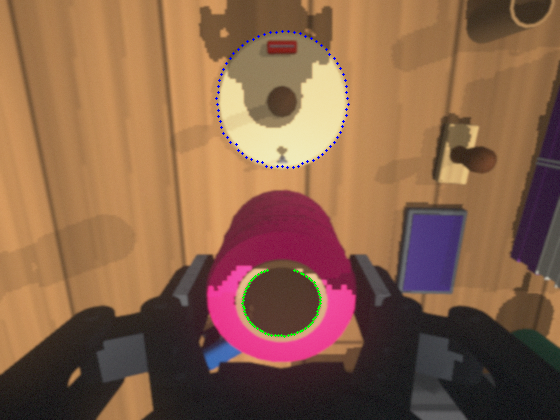

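Disc (0.5373, −0.1062), knob (0.5378, −0.1063), and held bore (0.5374, −0.187) with its top at z 0.264. Move about 80 mm in tool x, then check from the fixed cameras.

```bash
python3 -m crank '[{"twist":[0,0,0],"travel":[0.02,0,0],"grip":50},{"twist":[0,0,0],"travel":[0.04,0,0],"grip":50},{"twist":[0,0,0],"travel":[0.06,0,0],"grip":50},{"twist":[0,0,0],"travel":[0.075,0,0.01],"grip":50},{"twist":[0,0,0],"travel":[0.08,0,0.03],"grip":50},{"twist":[0,0,0],"travel":[0.08,0,0.045],"grip":50},{"twist":[0,0,0],"travel":[0.08,0,0.055],"grip":50},{"twist":[0,0,0],"travel":[0.08,0,0.06],"grip":50},{"twist":[0,0,0],"travel":[0.08,0,0.06],"grip":50},{"twist":[0,0,0],"travel":[0.08,0,0.06],"grip":50}]'
python3 - <<'E'
from fit import *
plan([0.5375,-.102,.18])
for c in ["scene","top","wrist"]:
    k=optics.get_calibration(c); im=optics.read_camera(c); np.savez(f'a_{c}.npz',im=im,R=k['R'],t=k['t'])
    if c!='wrist':
        u,w=np.int32(proj(k,[.54,-.105,.1])); im=cv2.resize(im[w-70:w+70,u-90:u+90],None,fx=4,fy=4,interpolation=2)
    cv2.imwrite(f"pics/a_{c}.png",im[:,:,::-1])
E
```

```text
t: 8.42
position: [0.5413, -0.098, 0.1814]
eef_rot: [0.706, 0.708, 0.0, -0.0]
force: [0.7, 0.0, -1.3]
gripper_width: 0.06
t 8.42 pos [ 0.5413 -0.098   0.1814] rpytool [1.    0.003 0.   ] w 0.06 F [ 0.71  0.04 -1.32]
travel [-0.004  -0.0038  0.0014] twist [ 0.0002 -0.0003  0.0033]
```

View pics/a_scene.png

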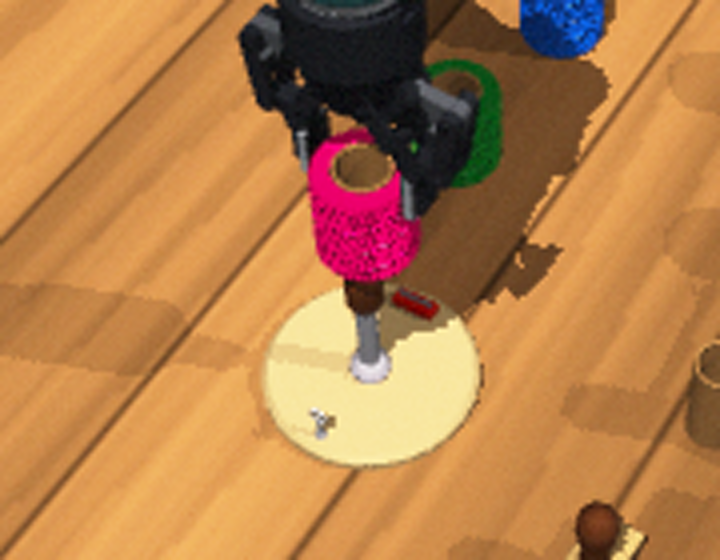

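View pics/a_top.png

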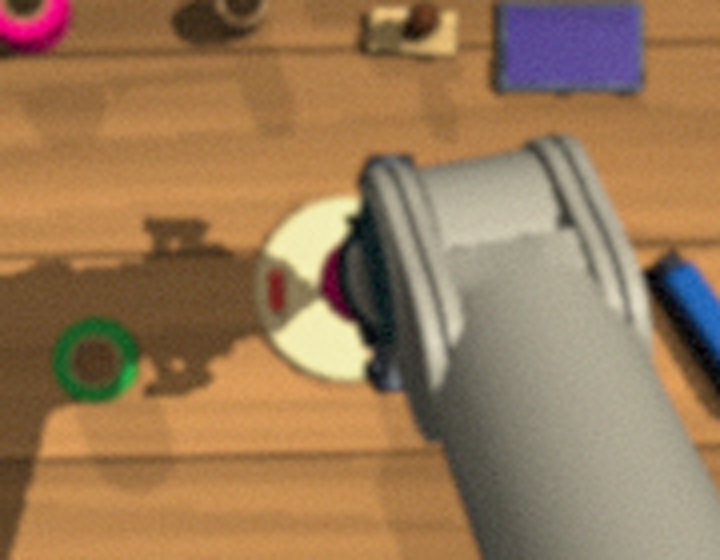

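View pics/a_wrist.png

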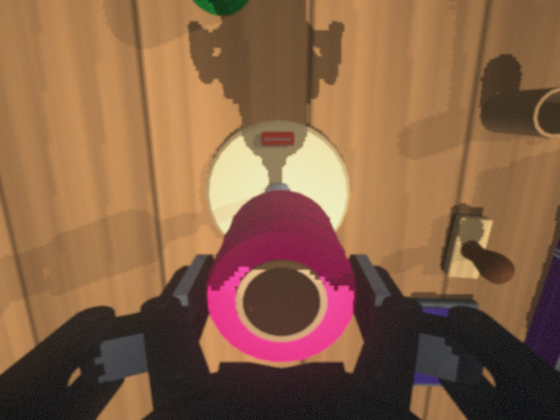

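The scene crop shows the spool just above the knob, with the knob emerging below at (365,295) in the crop. The top view is hidden by the arm. The wrist view shows the bore at (282,302) and the disc at (279,190). Fit numerically.

```bash
cat > rel.py <<'E'
from fit import *
def scene_rel(im,k,zb,xs,xd,v=None):
    h=cv2.cvtColor(im,cv2.COLOR_RGB2HSV)
    vis=lambda a:np.ones_like(a,bool)
    p,e,pt=rimfit(k,h[...,1],xd,.07,.012,6,+1); print('scene disc',p,e,len(pt))
    P,E,PT=rimfit(k,im[...,0].astype(float),xs,.0155,zb+.07,3,+1); print('scene bore',P,E,len(PT),'rel mm',(P-p)*1e3)
    return p,P,pt,PT
E
python3 - <<'E'
from rel import *
d=np.load('a_scene.npz'); k=dict(optics.get_calibration('scene')); im=d['im']
tz=.1800
for h in (.043,.046):
    p,P,pt,PT=scene_rel(im,k,tz-h,[.5375,-.103],[.5375,-.106])
    # lower spool silhouette: bottom edge of pink
    m=pinkmask(im,proj(k,[.5375,-.103,tz-h+.03]))
    val=np.zeros(m.shape); u,w=np.int32(proj(k,[.5375,-.103,tz-h+.01])); val[w-4:w+20,u-30:u+14]=1
    r=fitcyl(k,m,np.array([.5375,-.103]),.031,tz-h,tz-h+.07,val); print(' sil',r,(r[0]-p)*1e3)
v=im.copy(); 
big=cv2.resize(v,None,fx=8,fy=8,interpolation=2)
for q in list(pt)+list(PT): cv2.circle(big,tuple(np.int32(np.round(q*8+3.5))),2,(0,0,255),-1)
c,_=cv2.findContours(cylmask(k,r[0],.031,tz-h,tz-h+.07),0,2); cv2.drawContours(big,[np.int32(x*8+4) for x in c],-1,(0,255,0),1)
u,w=np.int32(proj(k,[.5375,-.103,.1])*8); cv2.imwrite('pics/a_sf.png',big[w-300:w+300,u-400:u+400,::-1])
d=np.load('a_wrist.npz'); k=calib_from(d); im=d['im']
print('wrist bore',rimfit(k,im.sum(2)/3,[.5375,-.104],.0155,.2045,8,+1)[:2])
print('wrist disc',rimfit(k,cv2.cvtColor(im,cv2.COLOR_RGB2HSV)[...,1],[.5375,-.106],.07,.012,8,+1,arc=lambda a:np.sin(a)>-.1)[:2])
E
```

```text
scene disc [ 0.54162222 -0.10770284] 0.4544860140321126 69
scene bore [ 0.54229852 -0.10141364] 0.33715983452232823 53 rel mm [0.67629989 6.28920239]
 sil (array([ 0.54137993, -0.09628445]), np.float64(11.0), np.uint64(632)) [-0.24228703 11.41838842]
scene disc [ 0.54162222 -0.10770284] 0.4544860140321126 69
scene bore [ 0.54079281 -0.09943287] 0.2459527065687659 53 rel mm [-0.82940696  8.26997084]
 sil (array([ 0.53973969, -0.09428967]), np.float64(9.0), np.uint64(632)) [-1.88253056 13.41316991]
wrist bore (array([ 0.54066495, -0.1039914 ]), np.float64(0.6471752257480725))
wrist disc (array([ 0.53730136, -0.10606587]), np.float64(0.49522773910395457))
```

View pics/a_sf.png

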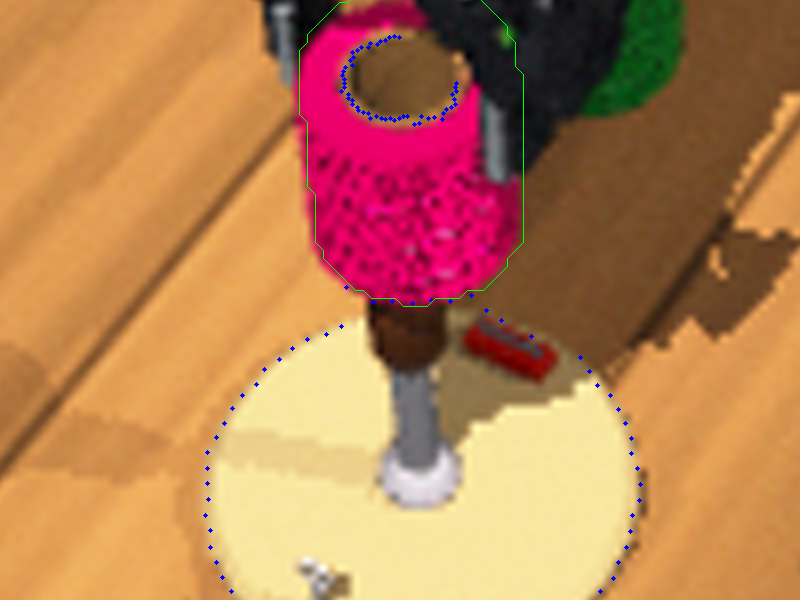

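The estimates differ by a few mm, mostly through the assumed spool height in hand. I'll solve for hand-relative x, y and height jointly, from the bore rim and the lower rim arc in the wrist pictures.

```bash
cat >> rel.py <<'E'
def edges(k,ch,p,r,z,span,sign,a):
    ch=cv2.GaussianBlur(ch.astype(np.float32),(0,0),.8)
    pt=lambda rr:np.array([proj(k,[p[0]+rr*np.cos(t),p[1]+rr*np.sin(t),z]) for t in a])
    P=pt(r);N=pt(r*1.05)-P;N/=np.linalg.norm(N,axis=1)[:,None]; s=np.arange(-span,span+.01,.25)
    X=(P[:,None]+N[:,None]*s[None,:,None]).astype(np.float32); V=cv2.remap(ch,X[...,0],X[...,1],1)
    G=sign*np.gradient(V,axis=1)/.25; j=G.argmax(1); return X[np.arange(len(a)),j],N,G[np.arange(len(a)),j]
def hand3d(k,im,p0):
    p=np.array(p0,float); aA=np.linspace(0,2*np.pi,60,endpoint=False); aB=np.linspace(.25*np.pi,.75*np.pi,30)
    gray=im.sum(2)/3; grn=im[...,1]   # pink: low green; wood/disc: high green
    for sp in (10,7,5,4,4):
        eA,NA,gA=edges(k,gray,p,.0155,p[2]+.07,sp,1,aA); eB,NB,gB=edges(k,grn,p,.031,p[2],sp,1,aB)
        oA=gA>.4*np.median(gA); oB=gB>.4*np.median(gB)
        def f(q):
            PA=np.array([proj(k,[q[0]+.0155*np.cos(t),q[1]+.0155*np.sin(t),q[2]+.07]) for t in aA])
            PB=np.array([proj(k,[q[0]+.031*np.cos(t),q[1]+.031*np.sin(t),q[2]]) for t in aB])
            return np.r_[((PA-eA)*NA).sum(1)[oA],((PB-eB)*NB).sum(1)[oB]*1.5]
        p=least_squares(f,p,loss='soft_l1',f_scale=.7,x_scale=.01).x
    return p,np.median(abs(f(p)))
E
python3 - <<'E'
from rel import *
np.set_printoptions(precision=4,suppress=True)
for n,p0,xd in (('w5',[.5375,-.186,.195],None),('a_wrist',[.5405,-.103,.136],1)):
    d=np.load(n+'.npz'); k=calib_from(d); C=-k['R'].T@k['t']
    p,e=hand3d(k,d['im'],p0); print(n,'C',C,'spool xyz',p,e,'rel cam',p-C)
    o=Rot.from_matrix(k['R']).inv(); print('   cam axes fwd',k['R'][2],'right',k['R'][0])
print(sensors.get_obs()['position'])
d=np.load('a_scene.npz'); k=dict(optics.get_calibration('scene')); im=d['im']; sat=cv2.cvtColor(im,cv2.COLOR_RGB2HSV)[...,1]
print('scene disc, front arc',rimfit(k,sat,[.5375,-.106],.07,.012,6,+1,arc=lambda a:np.sin(a-.5)<.3)[:2])
for h in (.1345,.137,.139,.141):
    P=rimfit(k,im[...,0].astype(float),[.541,-.102],.0155,h+.07,3,+1); print(h,P[0],P[1])
E
```

```text
w5 C [ 0.5383 -0.1131  0.3829] spool xyz [ 0.5373 -0.188   0.1932] 0.35509424932433653 rel cam [-0.0009 -0.0749 -0.1897]
   cam axes fwd [-0.0053 -0.2784 -0.9605] right [ 1.     -0.0031 -0.0046]
a_wrist C [ 0.5404 -0.0286  0.3254] spool xyz [ 0.5406 -0.1032  0.1358] 0.2750193460422143 rel cam [ 0.0003 -0.0747 -0.1896]
   cam axes fwd [ 0.0017 -0.2769 -0.9609] right [1.     0.0034 0.0008]
[ 0.5416 -0.0984  0.1821]
scene disc, front arc (array([ 0.5416, -0.1079]), np.float64(0.3123625271832712))
0.1345 [ 0.541  -0.0999] 0.2513425902071456
0.137 [ 0.5423 -0.1013] 0.2737439008274394
0.139 [ 0.5432 -0.1027] 0.2994897153614732
0.141 [ 0.5442 -0.1041] 0.26279768609519333
```

Wrist says the spool is (+3.3, +2.9) mm off the axis, the scene camera about (+1.8, +4.9). They agree within 2 mm, so I'll correct by the mean and look again.

```bash
python3 -m crank '[{"twist":[0,0,0],"travel":[-0.004,-0.0026,0],"grip":50},{"twist":[0,0,0],"travel":[-0.004,-0.0026,0.008],"grip":50},{"twist":[0,0,0],"travel":[-0.004,-0.0026,0.008],"grip":50},{"twist":[0,0,0],"travel":[-0.004,-0.0026,0.008],"grip":50},{"twist":[0,0,0],"travel":[-0.004,-0.0026,0.008],"grip":50}]'
cat >> rel.py <<'E'
def both(tag,dz=0.):
    o=sensors.get_obs(); print('t',o['t'],'pos',o['position'],'F',np.round(o['force'],1))
    k=optics.get_calibration('wrist'); im=optics.read_camera('wrist'); np.savez(f'{tag}_w.npz',im=im,R=k['R'],t=k['t'])
    cv2.imwrite(f'pics/{tag}_w.png',im[:,:,::-1]); tz=o['position']
    p,e=hand3d(k,im,[tz[0],tz[1]-.005,tz[2]-.045]); 
    q,e2,_=rimfit(k,cv2.cvtColor(im,cv2.COLOR_RGB2HSV)[...,1],[.5375,-.106],.07,.012,8,+1,arc=lambda a:np.sin(a)>.1)
    print('wrist spool',p,e,'disc',q,e2,'REL',(p[:2]-q)*1e3)
    k=optics.get_calibration('scene'); im=optics.read_camera('scene'); np.savez(f'{tag}_s.npz',im=im,R=k['R'],t=k['t'])
    q,e,_=rimfit(k,cv2.cvtColor(im,cv2.COLOR_RGB2HSV)[...,1],[.5415,-.108],.07,.012,6,+1,arc=lambda a:np.sin(a-.5)<.3)
    for h in (.045,.042):
        P=rimfit(k,im[...,0].astype(float),p[:2],.0155,tz[2]-h+.07,3,+1); print('scene h',h,P[:2],'disc',q,'REL',(P[0]-q)*1e3)
    u,w=np.int32(proj(k,[.54,-.105,.1])); cv2.imwrite(f'pics/{tag}_s.png',cv2.resize(im[w-60:w+60,u-80:u+80],None,fx=5,fy=5,interpolation=2)[:,:,::-1])
E
python3 -c "
from rel import *
np.set_printoptions(precision=4,suppress=True)
both('b')"
```

```text
t: 8.98
position: [0.5383, -0.1023, 0.1732]
eef_rot: [0.706, 0.708, -0.0, -0.0]
force: [0.2, -0.1, -2.0]
gripper_width: 0.06
t 8.9833 pos [ 0.5383 -0.1023  0.1732] F [ 0.2 -0.1 -2. ]
wrist spool [ 0.5373 -0.1072  0.1268] 0.35727984539806196 disc [ 0.5374 -0.1061] 0.4408676733540804 REL [-0.0783 -1.0491]
scene h 0.045 (array([ 0.5398, -0.1053]), np.float64(0.27871462633935395)) disc [ 0.5416 -0.1078] REL [-1.7536  2.5007]
scene h 0.042 (array([ 0.5414, -0.107 ]), np.float64(0.25733445045233705)) disc [ 0.5416 -0.1078] REL [-0.1902  0.7665]
```

View pics/b_s.png

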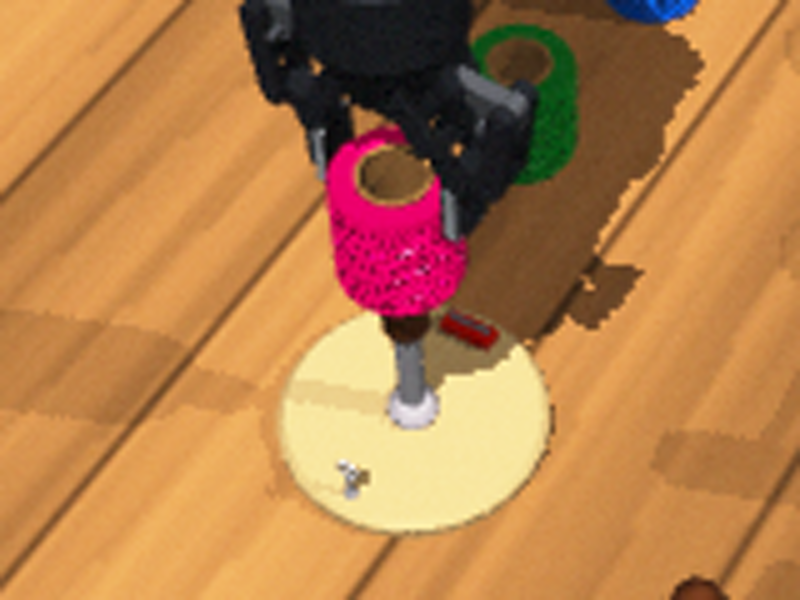

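The bore is centred within 1 mm in both views, and the scene crop shows the spool at (400,240) in line with the spindle. Lower gently past the knob, watching force.

```bash
python3 -m crank '[{"twist":[0,0,0],"travel":[0,0,0.005],"grip":50},{"twist":[0,0,0],"travel":[0,0,0.01],"grip":50},{"twist":[0,0,0],"travel":[0,0,0.014],"grip":50},{"twist":[0,0,0],"travel":[0,0,0.017],"grip":50},{"twist":[0,0,0],"travel":[0,0,0.02],"grip":50},{"twist":[0,0,0],"travel":[0,0,0.023],"grip":50},{"twist":[0,0,0],"travel":[0,0,0.023],"grip":50}]'
python3 -m crank '[{"twist":[0,0,0],"travel":[0,0,0.004],"grip":50},{"twist":[0,0,0],"travel":[0,0,0.008],"grip":50},{"twist":[0,0,0],"travel":[0,0,0.012],"grip":50},{"twist":[0,0,0],"travel":[0,0,0.016],"grip":50},{"twist":[0,0,0],"travel":[0,0,0.02],"grip":50},{"twist":[0,0,0],"travel":[0,0,0.02],"grip":50}]'
python3 -c "
from rel import *
np.set_printoptions(precision=4,suppress=True)
both('c')"
```

```text
t: 9.67
position: [0.538, -0.1023, 0.1496]
eef_rot: [0.706, 0.708, -0.0, -0.0]
force: [-0.1, 0.2, -1.6]
gripper_width: 0.06
t: 10.17
position: [0.5378, -0.1022, 0.1294]
eef_rot: [0.706, 0.708, -0.0, -0.001]
force: [-0.4, 0.5, -2.1]
gripper_width: 0.0604
t 10.1667 pos [ 0.5378 -0.1022  0.1294] F [-0.4  0.5 -2.1]
wrist spool [ 0.5368 -0.1072  0.083 ] 0.35449386723683957 disc [ 0.5374 -0.1062] 0.46462136281691174 REL [-0.6201 -1.0486]
scene h 0.045 (array([ 0.5389, -0.1045]), np.float64(0.26825025263780067)) disc [ 0.5417 -0.1077] REL [-2.7998  3.1946]
scene h 0.042 (array([ 0.5401, -0.1063]), np.float64(0.24042014346363816)) disc [ 0.5417 -0.1077] REL [-1.6365  1.3858]
```

View pics/c_s.png

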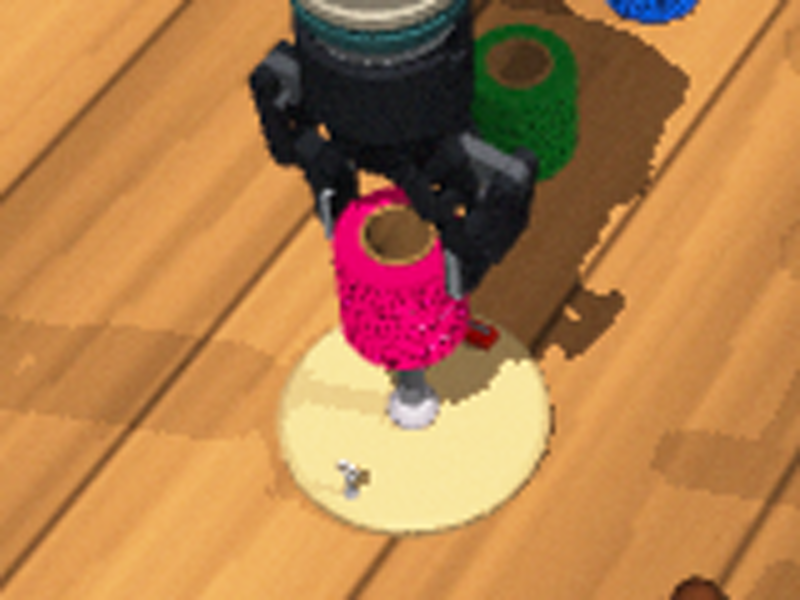

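View pics/c_w.png

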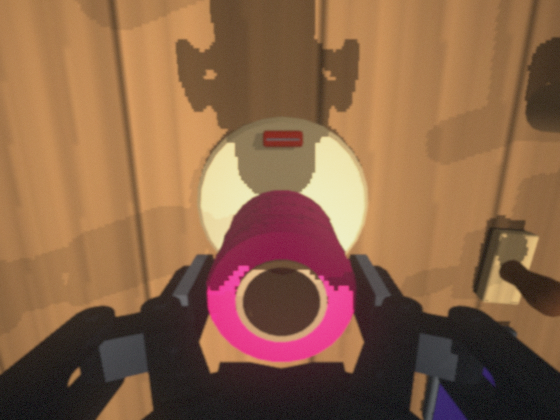

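No contact; the knob is inside the bore, and the scene crop shows the spool tracking down the spindle. Nudge +1 mm in x and keep lowering to just above the boss.

```bash
python3 -m crank '[{"twist":[0,0,0],"travel":[0,0.001,0.004],"grip":50},{"twist":[0,0,0],"travel":[0,0.001,0.009],"grip":50},{"twist":[0,0,0],"travel":[0,0.001,0.015],"grip":50},{"twist":[0,0,0],"travel":[0,0.001,0.021],"grip":50},{"twist":[0,0,0],"travel":[0,0.001,0.027],"grip":50},{"twist":[0,0,0],"travel":[0,0.001,0.033],"grip":50},{"twist":[0,0,0],"travel":[0,0.001,0.039],"grip":50},{"twist":[0,0,0],"travel":[0,0.001,0.045],"grip":50},{"twist":[0,0,0],"travel":[0,0.001,0.05],"grip":50},{"twist":[0,0,0],"travel":[0,0.001,0.05],"grip":50}]'
python3 -c "
from rel import *
np.set_printoptions(precision=4,suppress=True)
both('d')"
```

```text
t: 11.1
position: [0.5387, -0.1022, 0.0791]
eef_rot: [0.706, 0.708, -0.001, -0.001]
force: [-0.0, -0.2, -2.4]
gripper_width: 0.0607
t 11.1 pos [ 0.5387 -0.1022  0.0791] F [-0.  -0.2 -2.4]
wrist spool [ 0.5377 -0.107   0.033 ] 0.32816154340759063 disc [ 0.5374 -0.1065] 0.4356183969653129 REL [ 0.2746 -0.5714]
scene h 0.045 (array([ 0.5394, -0.1049]), np.float64(0.22538586292549634)) disc [ 0.5415 -0.1078] REL [-2.1735  2.9271]
scene h 0.042 (array([ 0.5408, -0.1062]), np.float64(0.27762107311751294)) disc [ 0.5415 -0.1078] REL [-0.7476  1.6181]
```

View pics/d_w.png

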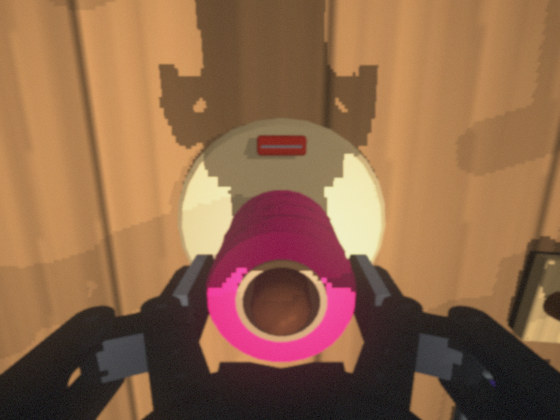

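View pics/d_s.png

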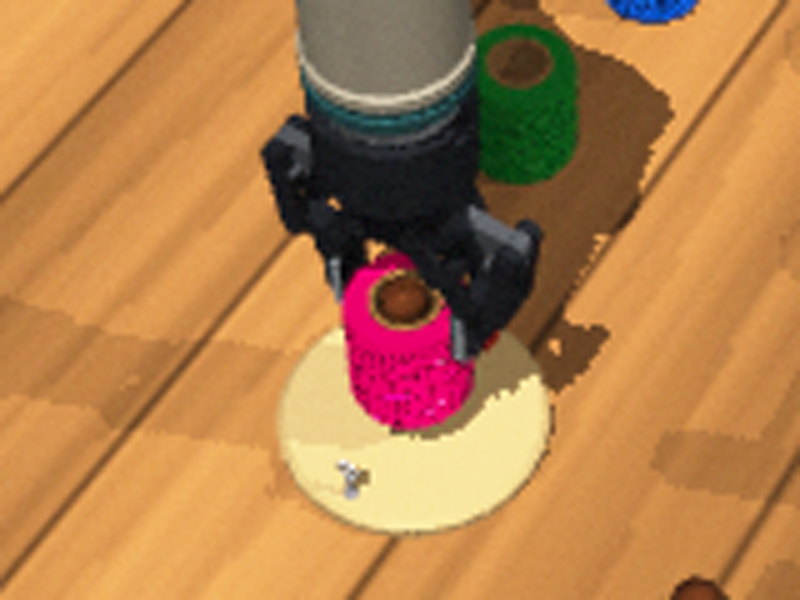

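The knob now shows centred in the bore, at wrist (282,305) and scene crop (405,297). Continue in small steps over the boss.

```bash
python3 -m crank '[{"twist":[0,0,0],"travel":[0,0,0.003],"grip":50},{"twist":[0,0,0],"travel":[0,0,0.006],"grip":50},{"twist":[0,0,0],"travel":[0,0,0.009],"grip":50},{"twist":[0,0,0],"travel":[0,0,0.011],"grip":50},{"twist":[0,0,0],"travel":[0,0,0.013],"grip":50},{"twist":[0,0,0],"travel":[0,0,0.015],"grip":50},{"twist":[0,0,0],"travel":[0,0,0.015],"grip":50}]'
python3 -m crank '[{"twist":[0,0,0],"travel":[0,0,0.0015],"grip":50},{"twist":[0,0,0],"travel":[0,0,0.003],"grip":50},{"twist":[0,0,0],"travel":[0,0,0.0045],"grip":50},{"twist":[0,0,0],"travel":[0,0,0.0045],"grip":50}]'
```

```text
t: 11.78
position: [0.5392, -0.1023, 0.0649]
eef_rot: [0.706, 0.708, -0.0, -0.0]
force: [-0.7, 0.6, -1.6]
gripper_width: 0.0601
t: 12.12
position: [0.5392, -0.1023, 0.0606]
eef_rot: [0.706, 0.708, -0.0, -0.0]
force: [-0.0, -0.4, -1.9]
gripper_width: 0.0605
```

```bash
python3 -m crank '[{"twist":[0,0,0],"travel":[0,0,0.001],"grip":50},{"twist":[0,0,0],"travel":[0,0,0.002],"grip":50},{"twist":[0,0,0],"travel":[0,0,0.003],"grip":50},{"twist":[0,0,0],"travel":[0,0,0.003],"grip":50}]'
python3 -m crank '[{"twist":[0,0,0],"travel":[0,0,0.001],"grip":50},{"twist":[0,0,0],"travel":[0,0,0.002],"grip":50},{"twist":[0,0,0],"travel":[0,0,0.002],"grip":50}]'
```

```text
t: 12.45
position: [0.5393, -0.1023, 0.0576]
eef_rot: [0.706, 0.708, -0.0, -0.0]
force: [-0.4, -0.8, -1.1]
gripper_width: 0.0603
t: 12.7
position: [0.5395, -0.1023, 0.0564]
eef_rot: [0.706, 0.708, -0.0, 0.0]
force: [-2.0, 0.3, 4.7]
gripper_width: 0.06
```

```bash
python3 -m crank '[{"twist":[0,0,0],"travel":[0,0,0.0007],"grip":50},{"twist":[0,0,0],"travel":[0,0,0.0007],"grip":50}]'
python3 -c "
from rel import *
np.set_printoptions(precision=4,suppress=True)
both('e')"
```

```text
t: 12.87
position: [0.5395, -0.1024, 0.0564]
eef_rot: [0.706, 0.708, -0.0, 0.0]
force: [-3.3, 1.0, 10.5]
gripper_width: 0.06
t 12.8667 pos [ 0.5395 -0.1024  0.0564] F [-3.3  1.  10.5]
wrist spool [ 0.5384 -0.1071  0.0103] 0.43591775678499267 disc [ 0.5376 -0.1065] 0.791590509132676 REL [ 0.7926 -0.6451]
scene h 0.045 (array([ 0.5399, -0.1057]), np.float64(0.27645923790140925)) disc [ 0.5417 -0.1077] REL [-1.7677  1.9761]
scene h 0.042 (array([ 0.5411, -0.1067]), np.float64(0.32883997034128365)) disc [ 0.5417 -0.1077] REL [-0.5984  0.921 ]
```

View pics/e_s.png

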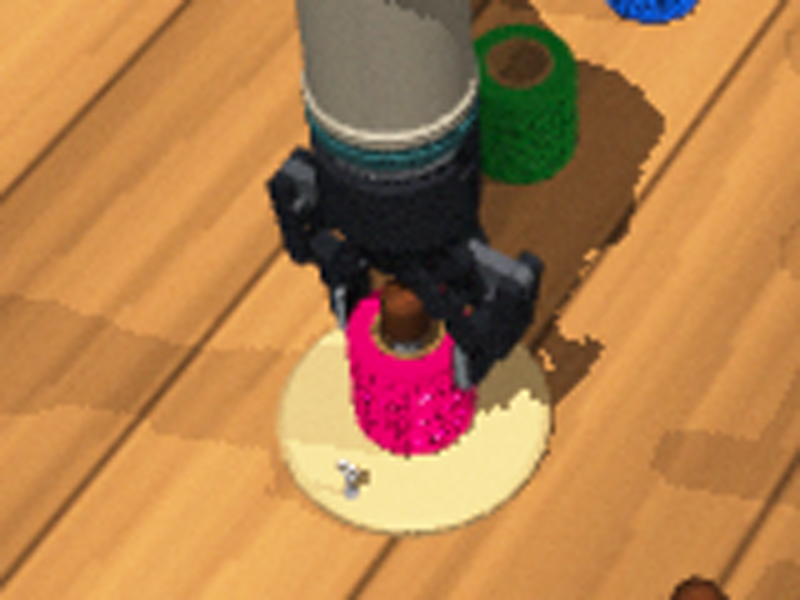

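View pics/e_w.png

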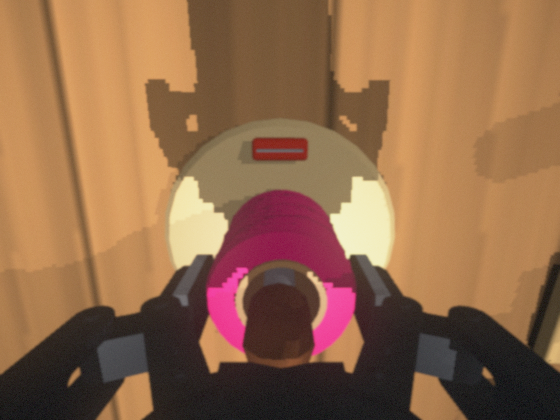

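Contact at TCP z 0.056 with about 10 N. The knob stands fully proud of the bore in both views, so the spool is seated (height matches the grip height of 0.044 plus 12 mm). Ease off and release.

```bash
python3 -m crank '[{"twist":[0,0,0],"travel":[0,0,-0.001],"grip":50},{"twist":[0,0,0],"travel":[0,0,-0.001],"grip":65},{"twist":[0,0,0],"travel":[0,0,-0.001],"grip":70},{"twist":[0,0,0],"travel":[0,0,-0.001],"grip":75},{"twist":[0,0,0],"travel":[0,0,-0.001],"grip":80},{"twist":[0,0,0],"travel":[0,0,-0.001],"grip":90},{"twist":[0,0,0],"travel":[0,0,-0.001],"grip":100},{"twist":[0,0,0],"travel":[0,0,-0.001],"grip":100},{"twist":[0,0,0],"travel":[0,0,-0.001],"grip":100},{"twist":[0,0,0],"travel":[0,0,-0.001],"grip":100}]'
python3 - <<'E'
from rel import *
np.set_printoptions(precision=4,suppress=True)
plan([.538,-.1065,.0885])
k=optics.get_calibration('wrist'); im=optics.read_camera('wrist'); cv2.imwrite('pics/f_w.png',im[:,:,::-1])
k=optics.get_calibration('scene'); im=optics.read_camera('scene'); u,w=np.int32(proj(k,[.54,-.105,.1])); cv2.imwrite(f'pics/f_s.png',cv2.resize(im[w-60:w+60,u-80:u+80],None,fx=5,fy=5,interpolation=2)[:,:,::-1])
E
```

```text
t: 13.8
position: [0.5394, -0.1023, 0.0561]
eef_rot: [0.706, 0.708, -0.0, -0.0]
force: [-0.1, 0.4, -0.5]
gripper_width: 0.0852
t 13.8 pos [ 0.5394 -0.1023  0.0561] rpytool [ 1.     0.003 -0.   ] w 0.0852 F [-0.05  0.37 -0.47]
travel [-0.0042 -0.0014 -0.0324] twist [-0.0001 -0.      0.003 ]
```

View pics/f_s.png

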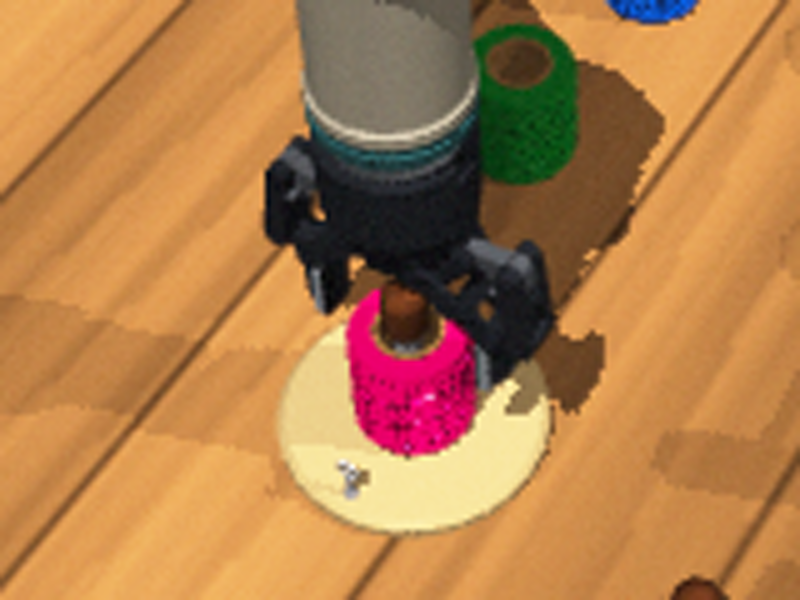

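View pics/f_w.png

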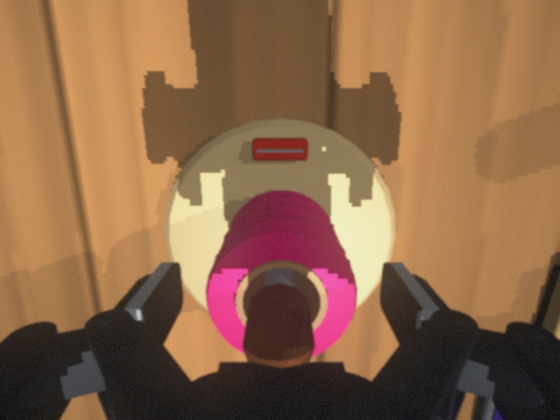

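Released cleanly; the spool stayed put, seated. Raise to knob height with small centring, then close.

```bash
python3 -m crank '[{"twist":[0,0,0],"travel":[0,0,-0.01],"grip":100},{"twist":[0,0,0],"travel":[-0.003,-0.001,-0.02],"grip":100},{"twist":[0,0,0],"travel":[-0.003,-0.001,-0.033],"grip":100},{"twist":[0,0,0],"travel":[-0.003,-0.001,-0.033],"grip":100},{"twist":[0,0,0],"travel":[-0.003,-0.001,-0.033],"grip":80},{"twist":[0,0,0],"travel":[-0.003,-0.001,-0.033],"grip":60},{"twist":[0,0,0],"travel":[-0.003,-0.001,-0.033],"grip":45},{"twist":[0,0,0],"travel":[-0.003,-0.001,-0.033],"grip":40},{"twist":[0,0,0],"travel":[-0.003,-0.001,-0.033],"grip":40},{"twist":[0,0,0],"travel":[-0.003,-0.001,-0.033],"grip":40}]' 20
python3 - <<'E'
from rel import *
plan([.538,-.1065,.0885])
k=optics.get_calibration('wrist'); im=optics.read_camera('wrist'); cv2.imwrite('pics/g_w.png',im[:,:,::-1])
k=optics.get_calibration('scene'); im=optics.read_camera('scene'); u,w=np.int32(proj(k,[.54,-.105,.1])); cv2.imwrite(f'pics/g_s.png',cv2.resize(im[w-60:w+60,u-80:u+80],None,fx=5,fy=5,interpolation=2)[:,:,::-1])
E
```

```text
t: 14.73
position: [0.5382, -0.1052, 0.0888]
eef_rot: [0.706, 0.708, -0.0, -0.0]
force: [-0.7, -0.9, -0.1]
gripper_width: 0.034
t 14.73 pos [ 0.5382 -0.1052  0.0888] rpytool [ 1.     0.003 -0.001] w 0.034 F [-0.66 -0.91 -0.05]
travel [-0.0013 -0.0002  0.0003] twist [-0.0006 -0.0002  0.0031]
```

View pics/g_s.png

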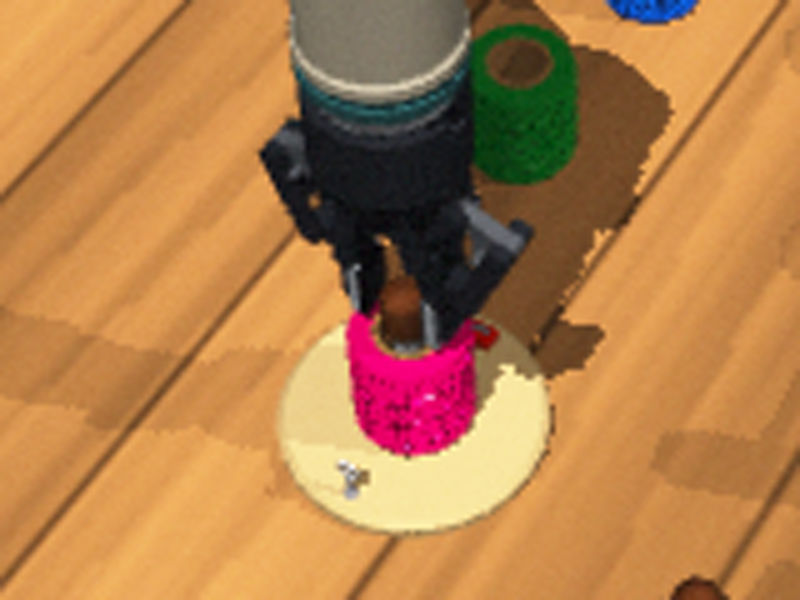

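View pics/g_w.png

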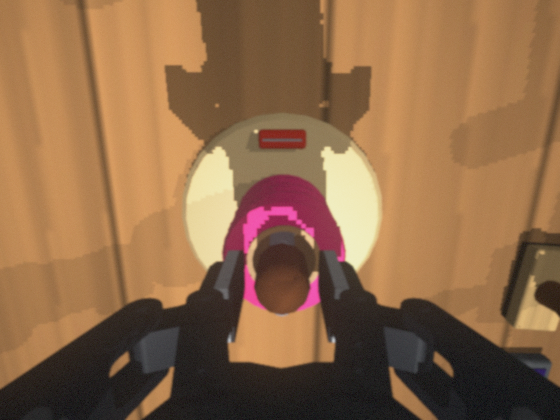

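Knob at (282,285) lies between the pads. Check pad centring along y by projection before closing.

```bash
python3 - <<'E'
from rel import *
k=optics.get_calibration('wrist'); p=sensors.get_obs()['position']
for dy in (-.011,0,.011): print(dy,[np.round(proj(k,[p[0]+.017,p[1]+dy,p[2]+dz]),0) for dz in (0,.019)])
im=cv2.imread('pics/g_w.png')[:,:,::-1]
print('knob top pix if at y', [(y,np.round(proj(k,[.538,y,.113]),0)) for y in (-.103,-.106,-.109)])
cv2.imwrite('pics/g_wc.png',cv2.resize(im[200:370,180:390],None,fx=3.5,fy=3.5,interpolation=2)[:,:,::-1])
E
```

```text
-0.011 [array([319., 287.]), array([323., 310.])]
0 [array([319., 266.]), array([324., 286.])]
0.011 [array([320., 244.]), array([325., 262.])]
knob top pix if at y [(-0.103, array([283., 288.])), (-0.106, array([283., 294.])), (-0.109, array([283., 301.]))]
```

View pics/g_wc.png

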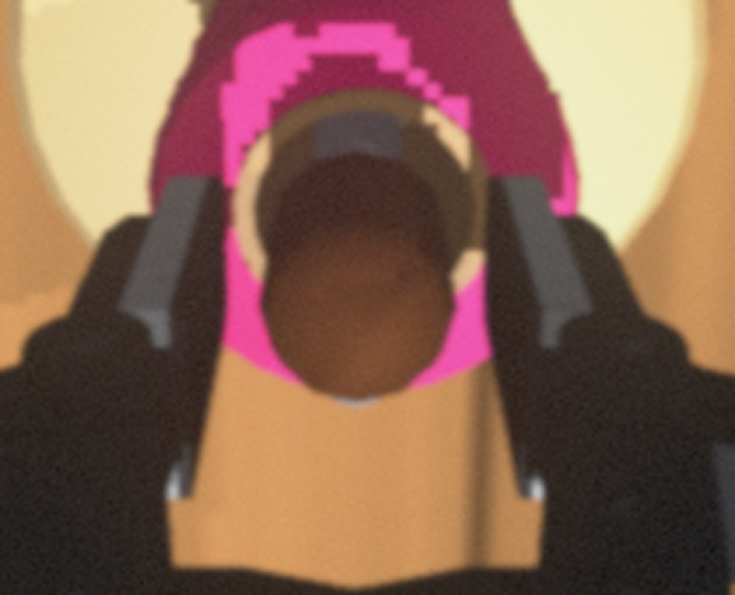

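Centred to within about 2 mm. Close on the knob and firm up, then lift slightly and check.

```bash
python3 -m crank '[{"twist":[0,0,0],"travel":[0,0,0],"grip":34},{"twist":[0,0,0],"travel":[0,0,0],"grip":30},{"twist":[0,0,0],"travel":[0,0,0],"grip":27},{"twist":[0,0,0],"travel":[0,0,0],"grip":22},{"twist":[0,0,0],"travel":[0,0,0],"grip":15},{"twist":[0,0,0],"travel":[0,0,0],"grip":10},{"twist":[0,0,0],"travel":[0,0,0],"grip":10}]' 25
python3 -m crank '[{"twist":[0,0,0],"travel":[0,0,0],"grip":5},{"twist":[0,0,0],"travel":[0,0,0],"grip":0},{"twist":[0,0,0],"travel":[0,0,0],"grip":0},{"twist":[0,0,0],"travel":[0,0,0],"grip":0}]' 80
python3 -m crank '[{"twist":[0,0,0],"travel":[0,0,-0.001],"grip":0},{"twist":[0,0,0],"travel":[0,0,-0.003],"grip":0},{"twist":[0,0,0],"travel":[0,0,-0.006],"grip":0},{"twist":[0,0,0],"travel":[0,0,-0.01],"grip":0},{"twist":[0,0,0],"travel":[0,0,-0.01],"grip":0},{"twist":[0,0,0],"travel":[0,0,-0.01],"grip":0}]'
python3 - <<'E'
from rel import *
plan([.538,-.1065,.2385])
k=optics.get_calibration('wrist'); im=optics.read_camera('wrist'); cv2.imwrite('pics/i_w.png',im[:,:,::-1])
k=optics.get_calibration('scene'); im=optics.read_camera('scene'); u,w=np.int32(proj(k,[.54,-.105,.1])); cv2.imwrite(f'pics/i_s.png',cv2.resize(im[w-60:w+60,u-80:u+80],None,fx=5,fy=5,interpolation=2)[:,:,::-1])
E
```

```text
t: 15.42
position: [0.5386, -0.1053, 0.0892]
eef_rot: [0.706, 0.708, 0.0, 0.0]
force: [-0.5, 1.1, 0.9]
gripper_width: 0.023
t: 15.75
position: [0.5386, -0.1053, 0.0894]
eef_rot: [0.706, 0.708, 0.0, 0.0]
force: [-0.7, 0.0, 5.7]
gripper_width: 0.021
t: 16.25
position: [0.5385, -0.1054, 0.0992]
eef_rot: [0.706, 0.708, 0.0, 0.0]
force: [0.8, -0.4, -5.6]
gripper_width: 0.0212
t 16.25 pos [ 0.5385 -0.1054  0.0992] rpytool [1.    0.003 0.   ] w 0.0212 F [ 0.79 -0.44 -5.62]
travel [-0.0011 -0.0004 -0.1393] twist [ 0.0002 -0.      0.0029]
```

View pics/i_s.png

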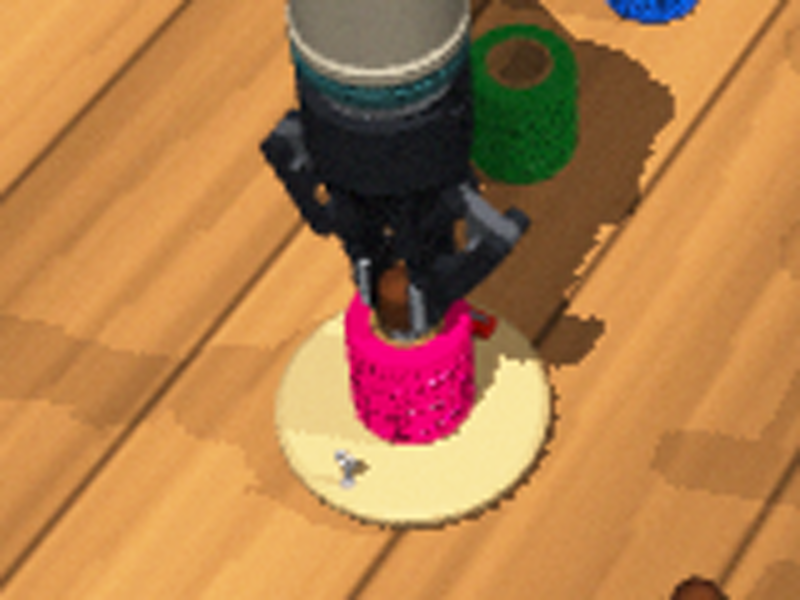

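View pics/i_w.png

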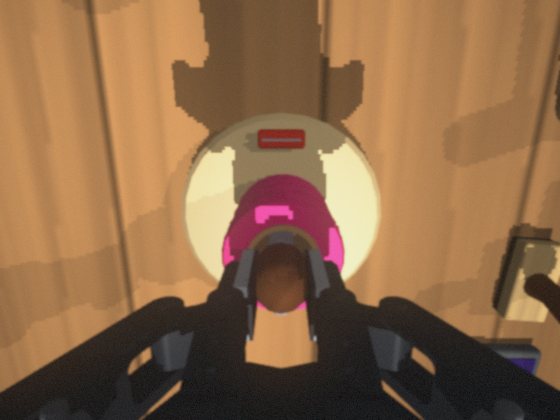

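Lifted 1 cm, level, with 5.6 N of weight (about 0.55 kg) showing. Lift to 15 cm smoothly.

```bash
python3 -m crank '[{"twist":[0,0,0],"travel":[0,0,-0.005],"grip":0},{"twist":[0,0,0],"travel":[0,0,-0.013],"grip":0},{"twist":[0,0,0],"travel":[0,0,-0.023],"grip":0},{"twist":[0,0,0],"travel":[0,0,-0.033],"grip":0},{"twist":[0,0,0],"travel":[0,0,-0.044],"grip":0},{"twist":[0,0,0],"travel":[0,0,-0.055],"grip":0},{"twist":[0,0,0],"travel":[0,0,-0.065],"grip":0},{"twist":[0,0,0],"travel":[0,0,-0.073],"grip":0},{"twist":[0,0,0],"travel":[0,0,-0.078],"grip":0},{"twist":[0,0,0],"travel":[0,0,-0.08],"grip":0}]'
python3 -m crank '[{"twist":[0,0,0],"travel":[0,0,-0.005],"grip":0},{"twist":[0,0,0],"travel":[0,0,-0.013],"grip":0},{"twist":[0,0,0],"travel":[0,0,-0.023],"grip":0},{"twist":[0,0,0],"travel":[0,0,-0.034],"grip":0},{"twist":[0,0,0],"travel":[0,0,-0.045],"grip":0},{"twist":[0,0,0],"travel":[0,0,-0.053],"grip":0},{"twist":[0,0,0],"travel":[0,0,-0.058],"grip":0},{"twist":[0,0,0],"travel":[0,0,-0.06],"grip":0},{"twist":[0,0,0],"travel":[0,0,-0.06],"grip":0},{"twist":[0,0,0],"travel":[0,0,-0.06],"grip":0}]'
python3 -m crank '[{"twist":[0,0,0],"travel":[0,0,0],"grip":0},{"twist":[0,0,0],"travel":[0,0,0],"grip":0},{"twist":[0,0,0],"travel":[0,0,0],"grip":0},{"twist":[0,0,0],"travel":[0,0,0],"grip":0},{"twist":[0,0,0],"travel":[0,0,0],"grip":0},{"twist":[0,0,0],"travel":[0,0,0],"grip":0}]'
python3 - <<'E'
from rel import *
plan([.538,-.1065,.2385])
k=optics.get_calibration('wrist'); im=optics.read_camera('wrist'); cv2.imwrite('pics/j_w.png',im[:,:,::-1])
k=optics.get_calibration('scene'); im=optics.read_camera('scene'); cv2.imwrite('pics/j_s0.png',im[:,:,::-1]); u,w=np.int32(proj(k,[.54,-.105,.2])); cv2.imwrite(f'pics/j_s.png',cv2.resize(im[w-60:w+60,u-80:u+80],None,fx=5,fy=5,interpolation=2)[:,:,::-1])
E
```

```text
t: 17.18
position: [0.5388, -0.1054, 0.1802]
eef_rot: [0.706, 0.708, 0.0, 0.001]
force: [0.1, 0.5, -6.3]
gripper_width: 0.0211
t: 18.02
position: [0.5381, -0.1054, 0.2389]
eef_rot: [0.706, 0.708, -0.0, -0.0]
force: [-1.0, 0.6, -5.3]
gripper_width: 0.0208
t: 18.52
position: [0.5384, -0.1053, 0.239]
eef_rot: [0.706, 0.708, -0.0, -0.0]
force: [0.3, 0.5, -6.3]
gripper_width: 0.0208
t 18.52 pos [ 0.5384 -0.1053  0.239 ] rpytool [ 1.     0.003 -0.   ] w 0.0208 F [ 0.26  0.52 -6.26]
travel [-0.0012 -0.0004  0.0005] twist [-0.0002 -0.0001  0.003 ]
```

View pics/j_s.png

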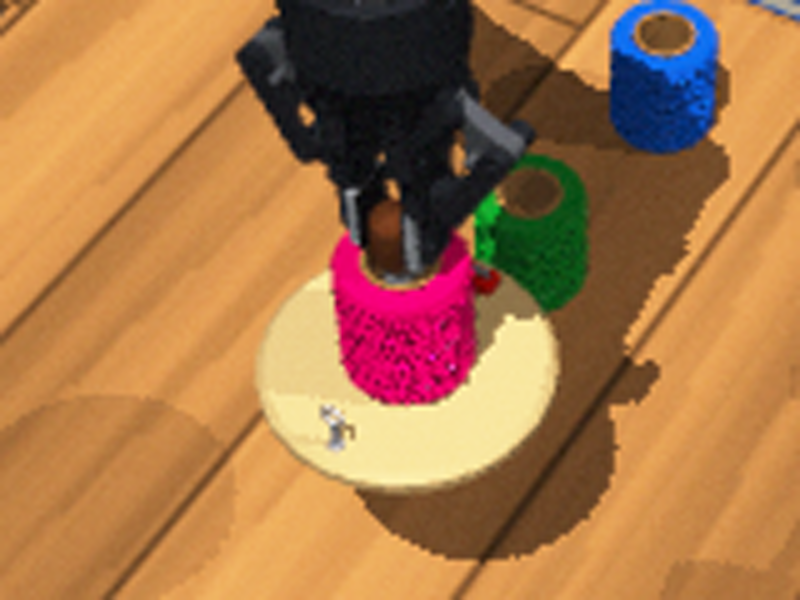

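View pics/j_w.png

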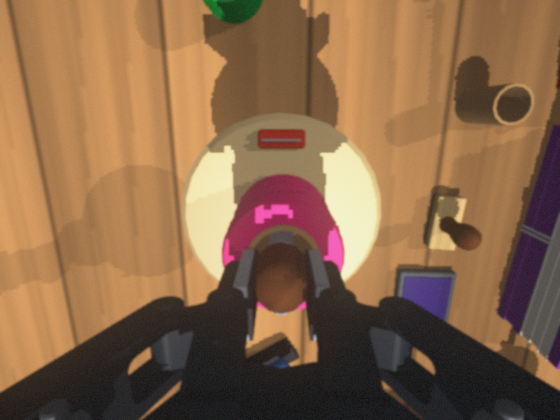

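View pics/j_s0.png

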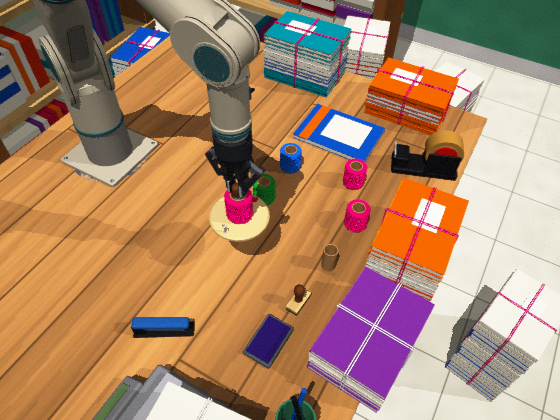

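The stand hangs level; its disc outline in the wrist view (cols 185–380, top row 113) is the same as right after lift-off. Everything else is in place. Handing in.

```bash
python3 -c "
from bench import bot
print(bot.hand_in())"
```

```text
the job is handed in; nothing more can be done
None
```

I loaded the nearest pink spool onto the stand, let go of it, then took the stand by its knob, lifted it and handed the job in at about 18.5 s. The hand-in gives no verdict.

- **Seating:** I lowered the spool over the knob to first contact, about 10 N at most. The knob then stood fully clear of the bore in both views. The spool stayed in place when I opened the gripper.
- **Final hold:** The tool rose 15 cm straight up from the knob grasp, so the base should be about 15 cm above the table. The grip was set to 80 N. The measured load is about 6 N, roughly the expected weight, and the tool was steady over the last half second. In the wrist picture the stand sits the same way in the gripper as just after lift-off, so it has not tilted or slipped.
- **Other objects:** They look unmoved in the last scene picture; I did not measure their positions again.
- **Checks that disagreed:** Before lowering, the wrist and scene cameras differed by about 2 mm on where the spool was relative to the spindle. The cause was its uncertain height in the gripper: 42 mm from the arm readings, 46 mm from the wrist camera. I used the mean, and the contact height at seating (44 mm) fell between the two. The top camera was blocked by the arm, so it could not check the alignment.

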